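# Click the photometer's filter slide into its notch

### The arm

A 7-joint arm with a two-finger parallel gripper is mounted at the origin on the work surface. World frame = base frame: x ahead of the robot, y to its left, z up, the work surface at z = 0. Lengths are in m, angles in rad, forces in N, time in s.
With the tool pointing down it reaches from about 0.425 to 0.825 m from the base axis. Payload 3.6 kg.
Tool frame: the origin (TCP) lies at the centre of the arm's flange, where the gripper is bolted on; the fingertips stand 186 mm ahead of it and the grasp point (between the pads) lies 167 mm ahead of it; x points along the fingers, z is the direction in which the jaws open and shut, and the axes are right-handed (so a half turn about x gives the same grasp; the last joint's range is limited). The gripper opens to 93 mm and grips with 3 to 60 N. Pads are 15 mm wide; open, the fingers measure 128 mm over their backs; the gripper's body (75 mm by 188 mm) begins 65 mm behind the grasp point.
Start: joints at [-1.323, 0.615, -0.013, 1.423, 0.008, 1.103, -0.04], TCP at [0.176, 0.626, 0.405] pointing down, gripper open.
Joint ranges: [-3.12, 3.12], [-0.3, 2.06], [-1.34, 1.32], [0.26, 2.42], [-1.36, 4.5], [0.01, 1.98], [-2.84, 2.84]. Speed limits (rad/s): [2.79, 2.79, 3.14, 3.14, 3.14, 3.14, 3.14].

### API

Orientations are given as a rotation vector (axis times angle).
In Python, from rig import ctrl gives the robot as it stands.
- The arm moves only by the shell command python3 -m pendant 'ROWS' [FORCE]. ROWS is JSON, a list of rows, each a list of 5 numbers: the closure, from -1 (fully open) to 1 (shut), so that 0 is half open, then the shift along the tool's x, y, z each as a share of 10 cm, from -1 to 1, then the turn about the tool's x as a share of 45 degrees, from -1 to 1. A call has exactly 8 rows; each row is the pose to reach, as a shift and turn from the pose commanded when the call began, along the tool's axes at that moment; what a row does not reach only later rows make up. A row lasts 1/12 s, in which the tool goes at most 41.7 mm and 7.16 degrees, less where a joint would pass 70% of its speed; a pose out of reach is approached as far as the arm can. A call with a number of a shift or a turn outside -1 to 1 is refused whole. A call with a gripper value outside its range is refused whole. The fingers move at their own pace and stop on an object; FORCE is the grip in N (left out, the last holds). Time passes only in rows, so rows that repeat a pose let the fingers close, or fill a call up. It gives the time, the measured TCP pose, the force and the opening at its end, in the units of the state.
- ctrl.state(): the state, without advancing time (a new reading comes with each control period).
- ctrl.camera(name): name is "scene" or "side" or "wrist"; returns a dict with "pixels" (480x640x3 uint8, red, green, blue), "fx", "fy", "cx", "cy" (pixels), "k1" (the pictures are not rectified: a ray, as slopes to the right and down, at radius r is drawn at 1 + k1 r^2 times it, then the intrinsics apply), "rvec" (rotation vector, rad) and "tvec" (3), from world to camera coordinates, as OpenCV has them. Camera axes: x right, y down, z forward; pixel columns grow to the right and rows downward; lengths in m; the calibration is good to about 2 mm. A picture is of the moment at which its call begins. There is no depth.
- ctrl.job_done(): hands the job in, once; it reports no verdict.
The state is a dict: "time_s": time; "joint_pos": joint angles; "qvel": joint speeds; "joint_torque": joint torques, N m; "ee_pos": TCP position; "orientation": TCP orientation; "contact_force": force on the tool from outside, world axes, zero at the start; "moment": the same for the moment, N m; "gripper_width": finger opening in m.
Only numpy, scipy, OpenCV 4.12 (cv2) and the standard library are available. Lean on these libraries where they do the work, as an engineer would, in place of code of your own. Each camera call takes 0.05 s, during which the arm holds its last target.

### The job

With the thin blade of the spatula, pry up the front edge of the cover on top of the photometer (only the blade may start it; fingers may help once it is well ajar), swing the cover right open so that it stays open, and lay the spatula down on its rest or on the bench, clear of the photometer. Then grip the black block of the filter slide in the well and slide it towards the photometer's left end until the ball detent clicks into the notch, and finish holding it there: keep the block gripped at the notch, do not let go. Do not drop the spatula from a height, and leave the bottles and glassware standing where they are.

Things in the scene. Friction and masses are not known exactly. Their poses are not given: they have to be found in the camera images.
- photometer: Grey bench instrument, fixed, 170 (x) x 240 (y) x 75 mm high, turned up to 15 degrees. Origin: centre of its underside, on the table. Its x points away from the robot (front faces the robot), y to its left end as the robot sees it, z up. At its front an open well, 210 mm along y, 65 mm across (x = -77 to -12 mm), floor at z = 24 mm, roofed by the cover.
- cover_hinge (a point): Middle of the cover's hinge line, in the photometer at x = -10, y = 0, z = 72.5 mm; the hinge runs along the photometer's y. The point's axes are the photometer's.
- pry_slot (a point): Middle of the mouth of the pry slot in the photometer's front face (x = -85, y = 0, z = 66.5 mm): a gap under the cover's front edge, 91 mm wide along y, 7 mm high (z = 63 to 70), through an 8 mm front wall into the well. Too thin for fingers; enter with the blade level, along the photometer's +x, by 10 to 18 mm (the slide's block begins at x = -59 mm).
- cover (a joint): Hinge angle of the cover (plain white plate, 75 mm from hinge to front edge, 208 mm wide, 5 mm thick, 0.1 kg): 0 = closed, level, underside at z = 70 mm, front edge flush with the photometer's front; grows as the front edge swings up and back; stop at 2.0 rad. A stiff hinge: it stays where it is left, and lifting at the front edge takes 1 to 2 N.
- cover_edge (a point): Middle of the cover's front edge, at half its thickness; moves with the cover.
- spatula_grip (a point): Centre of the spatula's black handle (85 x 14 x 16 mm high), half-way up; the place to grip, across the 14 mm. The point's x runs along the spatula to the blade tip, z up as it lies on the rest. The spatula weighs about 60 g.
- spatula_tip (a point): End of the spatula's blade, 100 mm ahead of spatula_grip along its x, on the blade's mid-plane. The steel blade is 16 mm wide, 2.5 mm thick, level with the middle of the handle, and reaches 57 mm beyond the handle.
- rest: Fixed steel rest for the spatula, to one side or the other of the photometer: base 90 x 50 x 6 mm; blocks at x = -34 and +34 mm (10 mm thick), tops at z = 30 mm, bear the handle between small cheeks (20 mm apart, up to z = 37). 58 mm free between the blocks for fingers. Origin: centre of its underside; the spatula lies along x, handle centre at z = 38 mm.
- filter_slide (a joint): Travel (m) of the filter slide: aluminium bar (107 mm long, 20 wide, z = 26 to 36 mm in the photometer) in the well on a rail along the photometer's y. 0 = the -y end; grows towards +y (left end); stop at 0.075. Starts at 0 to 0.012. Rubs with 1.5 N. The notch (V in the bar's rear face) meets the detent ball at a travel that differs each time, from 0.035 to 0.055.
- slide_grip (a point): Centre of the black upright grip block on the middle of the filter slide: 18 (x) x 12 (y) x 30 mm high, from z = 36 (the bar's top) to 66 mm in the photometer, so its centre is at z = 51 mm, x = -50 mm. Pinch it from above across its 12 mm, along y; the fingertips must stay above the bar.
- ball (a joint): How far the detent's spring ball (brass block behind the bar) is pushed back (m): 0.0035 riding on the bar's plain face, 0.0004 clicked home in the notch. Entering the notch it pulls the slide on with 2 to 3 N beyond friction; let go within 3 mm of the notch's middle, the slide centres itself. Driving on out of the notch takes 5 to 6.5 N.
- spatula: The spatula as a whole; origin on the underside of the handle, below spatula_grip by 8 mm; same axes.
- bottle_a: Bystander, to be left alone: amber glass bottle with white cap, 48 mm across, 95 mm high. Origin: centre of its underside.
- bottle_b: Bystander, to be left alone: amber glass bottle with black cap, 48 mm across, 95 mm high. Origin: centre of its underside.
- vial: Bystander, to be left alone: small amber vial with white cap, 24 mm across, 42 mm high. Origin: centre of its underside.
- dish: Bystander, to be left alone: low glass weighing dish, 56 mm across, 18 mm high. Origin: centre of its underside.
- jar: Bystander, to be left alone: glass jar with white lid, 70 mm across, 100 mm high. Origin: centre of its underside.
- beaker: Bystander, to be left alone: glass beaker, 64 mm across, 85 mm high. Origin: centre of its underside.
Not all that is in view belongs to the job. What is meant by the spatula is not blue or green, and is the larger of those in its own colour.

How it is judged:
By the outcome, as a careful person would: the job done as asked, in the order asked, and still so for the second after the job is handed in, while the arm keeps its last pose, push and grip.
It also fails if it takes over 72 s, if anything falls off the work surface, if the arm or the gripper's body presses on something with over 40 N, if the wrist force passes 120 N, or if a joint passes its speed limit or range.

## Working session

There is one attempt and no reset: what is moved stays moved. The work goes in short steps, Python scripts to look and compute and a shell command to move; the robot and the scene stay as the last step left them, time stands still between calls to the robot, and variables do not carry over. Pictures are saved under pics/ and viewed, and the job is handed in when it is done.

```bash
ls; mkdir -p pics; python3 - <<'E'
from rig import ctrl
import cv2,json
s=ctrl.state();print(s)
for n in["scene","side","wrist"]:
    c=ctrl.camera(n);cv2.imwrite(f"pics/{n}0.png",c["pixels"][:,:,::-1]);print(n,{k:v for k,v in c.items() if k!="pixels"})
E
```

```text
pics
{'time_s': 0.0, 'joint_pos': array([-1.32350137,  0.61588042, -0.01261863,  1.42490366,  0.00811155,
        1.10340893, -0.04040069]), 'qvel': array([-0.00167008,  0.00086571, -0.00032755,  0.00055651,  0.0004344 ,
        0.00080078, -0.00022489]), 'joint_torque': array([-3.98248585e-04, -4.58932149e+01,  2.08911491e-01, -1.65740705e+01,
       -6.10443112e-02,  2.06174894e-02,  2.39430619e-04]), 'ee_pos': array([0.17564882, 0.62547878, 0.40360419]), 'orientation': array([-1.00683989,  1.32839912,  1.00421539]), 'contact_force': array([ 1.24634875, -0.2617079 , -0.11204811]), 'moment': array([ 0.00919527, -0.03624049, -0.02618224]), 'gripper_width': 0.0930439210889382}
scene {'fx': 572.2052967340463, 'fy': 572.2052967340463, 'cx': 327.2333370593942, 'cy': 233.92426751935056, 'k1': 0.033638046077280555, 'rvec': array([ 2.23523563,  1.47936759, -0.37256985]), 'tvec': array([-0.18586356, -0.38814195,  1.72307229])}
side {'fx': 539.461470797369, 'fy': 539.461470797369, 'cx': 317.6050204809174, 'cy': 246.40184149815212, 'k1': -0.15298071681088918, 'rvec': array([ 0.17278846, -2.84066553,  1.24364717]), 'tvec': array([0.49535301, 0.08987953, 1.14026175])}
wrist {'fx': 392.9030182688195, 'fy': 392.9030182688195, 'cx': 315.00465437930603, 'cy': 233.7448832098747, 'k1': 0.0058125531454957845, 'rvec': array([-2.30121642, -1.74487901, -0.26390626]), 'tvec': array([-0.6485058 , -0.03620045,  0.39202955])}
```

View pics/scene0.png

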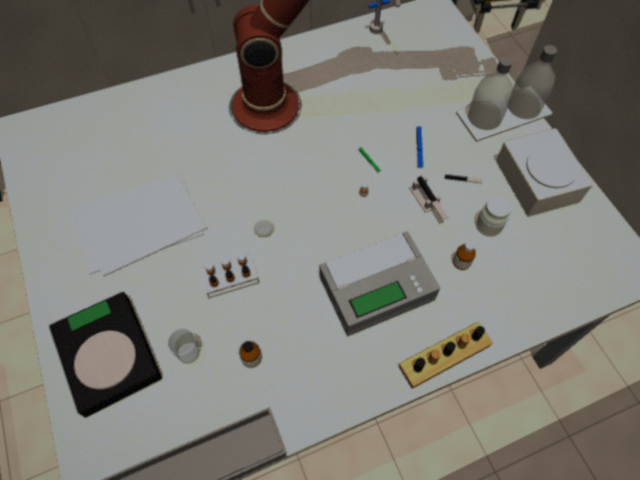

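View pics/side0.png

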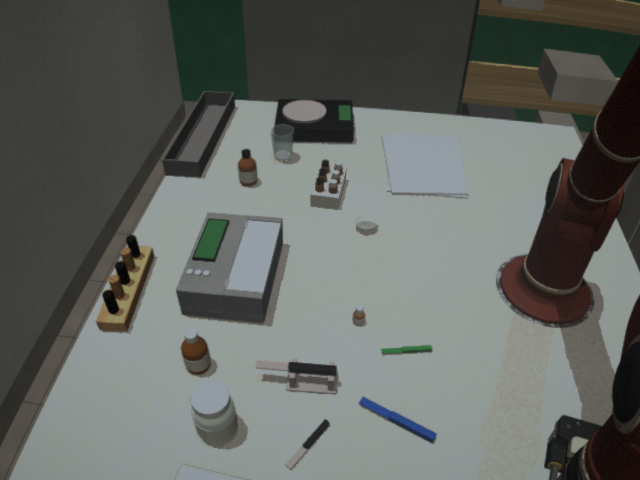

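View pics/wrist0.png

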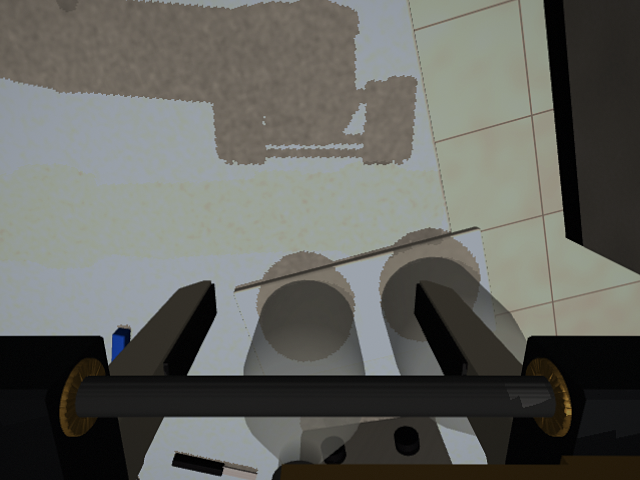

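The scene and side views show the photometer (scene ~(378,280)). The larger black-handled spatula lies on the rest at scene ~(428,195) / side ~(305,370). A smaller black one lies on the bench next to it. Next I zoom in and set up the ray-casting helpers.

```bash
cat > h.py <<'E'
import numpy as np,cv2
from rig import ctrl
from scipy.spatial.transform import Rotation as R
def cam(n,save=None):
    c=ctrl.camera(n)
    if save: cv2.imwrite(f"pics/{save}.png",c["pixels"][:,:,::-1])
    return c
def ray(c,u,v):
    K=np.array([[c["fx"],0,c["cx"]],[0,c["fy"],c["cy"]],[0,0,1.]])
    p=cv2.undistortPoints(np.array([[[u,v]]],float),K,np.array([c["k1"],0,0,0.]))[0,0]
    Rm=R.from_rotvec(c["rvec"]).as_matrix()
    return -Rm.T@c["tvec"],Rm.T@np.array([p[0],p[1],1.])
def plane(c,u,v,z):
    o,d=ray(c,u,v);return o+d*(z-o[2])/d[2]
def tri(*obs):
    A=np.zeros((3,3));b=np.zeros(3);rs=[]
    for c,u,v in obs:
        o,d=ray(c,u,v);d=d/np.linalg.norm(d);P=np.eye(3)-np.outer(d,d);A+=P;b+=P@o;rs.append((o,P))
    x=np.linalg.solve(A,b);return x,[float(np.linalg.norm(P@(x-o))) for o,P in rs]
def proj(c,X):
    K=np.array([[c["fx"],0,c["cx"]],[0,c["fy"],c["cy"]],[0,0,1.]])
    return cv2.projectPoints(np.array(X,float).reshape(-1,3),np.array(c["rvec"]),np.array(c["tvec"]),K,np.array([c["k1"],0,0,0.]))[0][:,0]
def tool():
    s=ctrl.state();return s["ee_pos"],R.from_rotvec(s["orientation"]).as_matrix()
def crop(c,x0,y0,x1,y1,k,name):
    im=cv2.resize(np.ascontiguousarray(c["pixels"][y0:y1,x0:x1,::-1]),None,fx=k,fy=k,interpolation=cv2.INTER_CUBIC)
    for x in range((x0+19)//20*20,x1,20): cv2.putText(im,str(x),((x-x0)*k,10),0,.35,(0,0,255),1);cv2.line(im,((x-x0)*k,12),((x-x0)*k,18),(0,0,255),1)
    for y in range((y0+19)//20*20,y1,20): cv2.putText(im,str(y),(0,(y-y0)*k+4),0,.35,(0,0,255),1)
    cv2.imwrite(f"pics/{name}.png",im)
E
python3 - <<'E'
from h import *
a=cam("scene");b=cam("side")
crop(a,310,160,510,340,4,"s_a1");crop(b,160,200,350,400,4,"s_b1") if 0 else crop(b,160,200,360,350,4,"s_b1")
crop(b,240,330,360,420,6,"s_b2")
np.save("cams.npy",[a,b],allow_pickle=True)
print(tool()[1].round(3))
E
```

```text
[[-0.    -0.963  0.27 ]
 [-0.001  0.27   0.963]
 [-1.     0.    -0.001]]
```

View pics/s_a1.png

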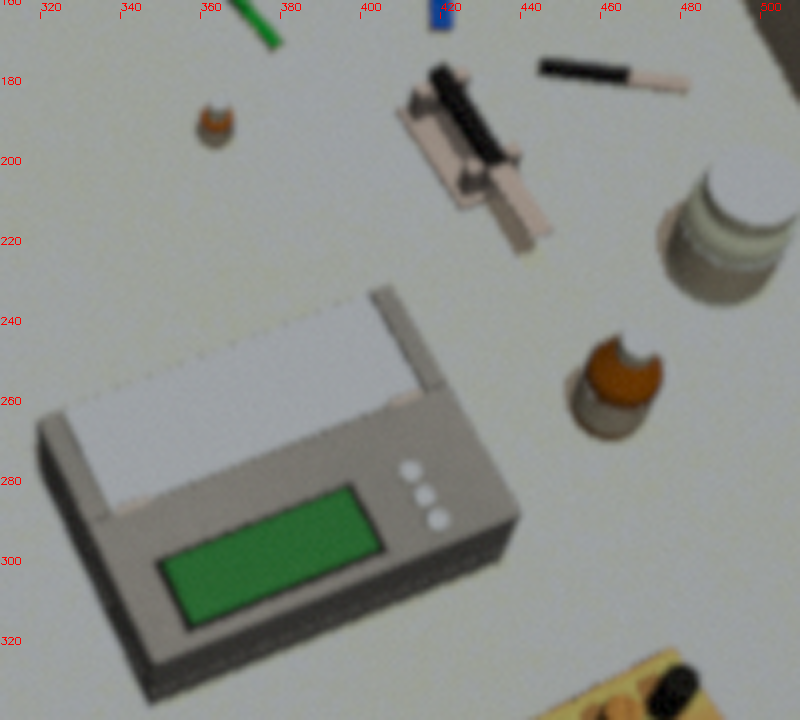

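View pics/s_b1.png

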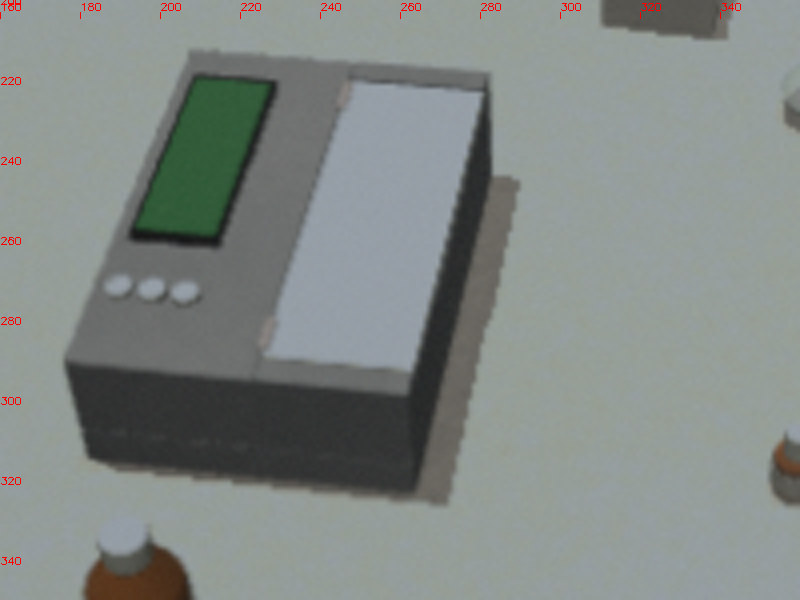

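View pics/s_b2.png

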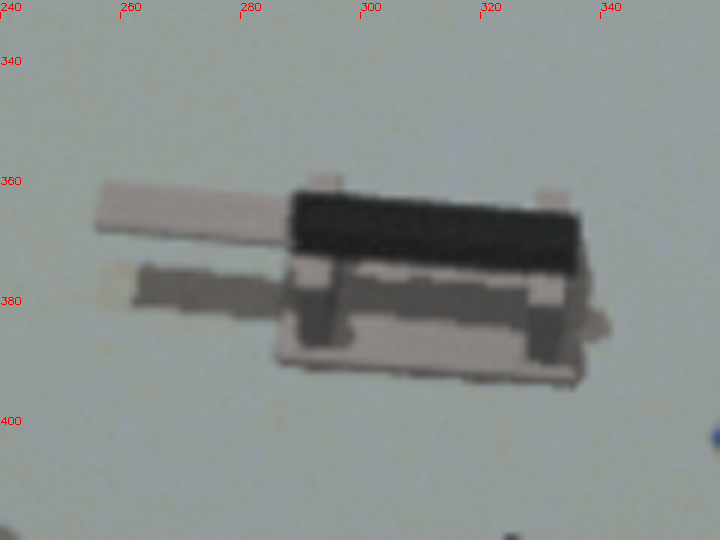

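```bash
python3 - <<'E'
from h import *
a,b=np.load("cams.npy",allow_pickle=True)
S=dict(f_r=(320,264.5),f_l=(407.5,231.7),b_l=(440,288.5),b_r=(348,325.5))
D=dict(f_r=(282.5,218.2),f_l=(262.5,298.7),b_l=(176.5,290),b_r=(207.5,212.5))
P={}
for k in S:
    X,e=tri((a,*S[k]),(b,*D[k]));P[k]=X;print(k,X.round(4),np.round(e,4),plane(a,*S[k],.075).round(4),plane(b,*D[k],.075).round(4))
for f in("a","b"):
    Q={k:(plane(a,*S[k],.075) if f=="a" else plane(b,*D[k],.075)) for k in S}
    x=(Q["b_l"]+Q["b_r"]-Q["f_l"]-Q["f_r"])/2;y=(Q["f_l"]+Q["b_l"]-Q["f_r"]-Q["b_r"])/2
    print(f,sum(Q.values())/4,np.linalg.norm(x),np.linalg.norm(y),np.degrees(np.arctan2(x[1],x[0])),np.degrees(np.arctan2(-y[0],y[1])))
print("tip",tri((a,445,219),(b,256.3,364.5)),plane(a,445,219,.038),plane(b,256.3,364.5,.038))
# handle mask
for n,c,bx in(("a",a,(405,165,450,210)),("b",b,(285,350,340,385))):
    g=c["pixels"].max(2);m=np.zeros_like(g);x0,y0,x1,y1=bx;m[y0:y1,x0:x1]=(g[y0:y1,x0:x1]<55)
    k,l,st,ce=cv2.connectedComponentsWithStats(m);i=1+np.argmax(st[1:,4]);pts=np.argwhere(l==i)[:,::-1].astype(np.float32)
    r=cv2.minAreaRect(pts);print(n,st[i],ce[i],r);
    u,v=ce[i];print(plane(c,u,v,.040))
    box=cv2.boxPoints(r);print([plane(c,*p,.042).round(4)[:2] for p in box])
E
```

```text
f_r [ 0.5876 -0.0712  0.0709] [0.0018 0.0018] [ 0.5912 -0.0714  0.075 ] [ 0.5852 -0.0678  0.075 ]
f_l [0.5871 0.1664 0.0692] [0.0022 0.0022] [0.5918 0.165  0.075 ] [0.584 0.17  0.075]
b_l [0.756  0.1665 0.0696] [0.0015 0.0015] [0.7591 0.1651 0.075 ] [0.7524 0.1703 0.075 ]
b_r [ 0.757  -0.0718  0.0703] [0. 0.] [ 0.7585 -0.0727  0.075 ] [ 0.7549 -0.0661  0.075 ]
a [0.67513163 0.0465207  0.075     ] 0.16730082598721788 0.23709706343048162 -0.21696252470341845 -0.13204140166710024
b [0.66914418 0.05159844 0.075     ] 0.16904820826148403 0.23711563173023503 0.3141915706528359 0.45022388328777735
tip (array([0.57571294, 0.28917771, 0.03231013]), [0.0004627366504518338, 0.0004627366504518316]) [0.57871971 0.28669232 0.038     ] [0.57417016 0.29273887 0.038     ]
a [418 177  18  24 158] [425.72151899 188.77848101] ((425.7799987792969, 189.0399932861328), (27.399999618530273, 7.200000286102295), 53.13010025024414)
[0.47668013 0.28405779 0.04      ]
[array([0.4417, 0.2687]), array([0.4351, 0.2896]), array([0.5147, 0.2968]), array([0.5208, 0.2763])]
b [289 363  47  13 435] [312.03448276 368.68505747] ((312.0667419433594, 368.6653137207031), (46.7307014465332, 9.370064735412598), 4.573921203613281)
[0.47515326 0.29016074 0.04      ]
[array([0.5151, 0.3025]), array([0.5168, 0.2829]), array([0.4344, 0.2805]), array([0.4339, 0.3001])]
```

```bash
python3 - <<'E'
from h import *
a,b=np.load("cams.npy",allow_pickle=True)
print(plane(a,485,125,0),plane(a,528,112,0),plane(a,504,66,.25),plane(a,548,50,.25))
w=ctrl.camera("wrist");print(-R.from_rotvec(w["rvec"]).as_matrix().T@w["tvec"])
E
python3 -m pendant '[[-1,0,-0.3,-0.2,-0.1],[-1,0,-0.6,-0.4,-0.2],[-1,0,-0.8,-0.5,-0.3],[-1,0,-1,-0.64,-0.35],[-1,0,-1,-0.64,-0.35],[-1,0,-1,-0.64,-0.35],[-1,0,-1,-0.64,-0.35],[-1,0,-1,-0.64,-0.35]]' 60
```

```text
[0.32245039 0.57085023 0.        ] [0.32898622 0.71511703 0.        ] [0.33240886 0.54673218 0.25      ] [0.32779489 0.68184971 0.25      ]
[0.09626844 0.64736079 0.38444959]
time_s: 0.97
ee_pos: [0.2532, 0.5382, 0.4047]
orientation: [-1.211, 1.208, 1.213]
contact_force: [0.7, -0.4, 0.6]
gripper_width: 0.0931
```

```bash
python3 -m pendant '[[-1,0,0,-0.4,0],[-1,0,0,-0.8,0],[-1,0,0,-1,0],[-1,0,-0.2,-1,0],[-1,0,-0.5,-1,0],[-1,0,-0.8,-1,0],[-1,0,-1,-1,0],[-1,0,-1,-1,0]]'
python3 -m pendant '[[-1,0,-0.3,-0.4,0],[-1,0,-0.6,-0.8,0],[-1,0,-0.9,-1,0],[-1,0,-1,-1,0],[-1,0,-1,-1,0],[-1,0,-1,-1,0],[-1,0,-1,-1,0],[-1,0,-1,-1,0]]'
python3 - <<'E'
from h import *
p,M=tool();print(p,M.round(4))
c=cam("wrist","w1");np.save("w1.npy",[c],allow_pickle=True)
E
```

```text
time_s: 1.63
ee_pos: [0.3588, 0.437, 0.4044]
orientation: [-1.208, 1.208, 1.204]
contact_force: [1.0, 0.0, 0.1]
gripper_width: 0.093
time_s: 2.3
ee_pos: [0.4529, 0.3395, 0.4046]
orientation: [-1.212, 1.207, 1.215]
contact_force: [-0.7, -0.0, 0.0]
gripper_width: 0.0931
[0.45285957 0.33951823 0.40464316] [[-0.0017 -1.     -0.0059]
 [ 0.001  -0.0059  1.    ]
 [-1.      0.0017  0.001 ]]
```

View pics/w1.png

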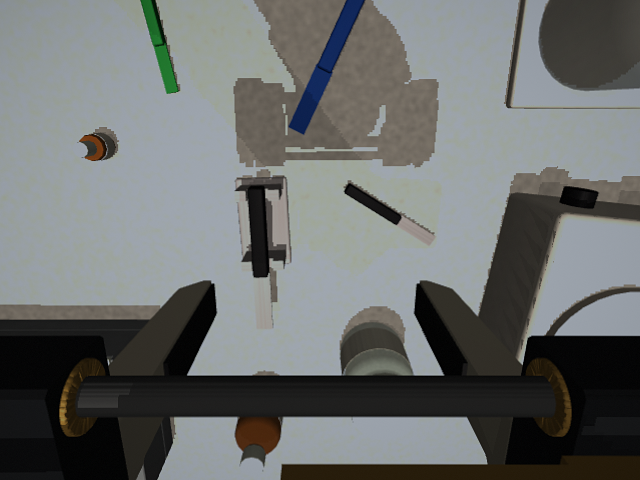

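```bash
python3 - <<'E'
from h import *
c,=np.load("w1.npy",allow_pickle=True)
for n,p,z in(("back",(257.5,187),.046),("front",(261,276),.046),("neck",(262,278),.039),("tip",(264.5,328),.039)):print(n,plane(c,*p,z).round(4))
E
```

```text
back [0.4332 0.2891 0.046 ]
front [0.5171 0.2892 0.046 ]
neck [0.5222 0.2891 0.039 ]
tip [0.5762 0.2898 0.039 ]
```

```bash
python3 -m pendant '[[0,0,-0.16,-0.25,0],[0,0.3,-0.32,-0.505,0],[0,0.6,-0.32,-0.505,0],[0,0.9,-0.32,-0.505,0],[0,1,-0.32,-0.505,0],[0,1,-0.32,-0.505,0],[0,1,-0.32,-0.505,0],[0,1,-0.32,-0.505,0]]'
python3 - <<'E'
from h import *
p,M=tool();print(p)
c=cam("wrist","w2")
for X in ((.475,.289,.046),(.576,.2895,.039)):print(proj(c,X))
E
```

```text
time_s: 3.02
ee_pos: [0.4871, 0.2882, 0.3065]
orientation: [-1.211, 1.204, 1.21]
contact_force: [-0.5, -0.2, 0.2]
gripper_width: 0.0473
[0.48714087 0.28816183 0.30651352]
[[316.50961841 225.58541592]]
[[316.56275405 355.44055033]]
```

View pics/w2.png

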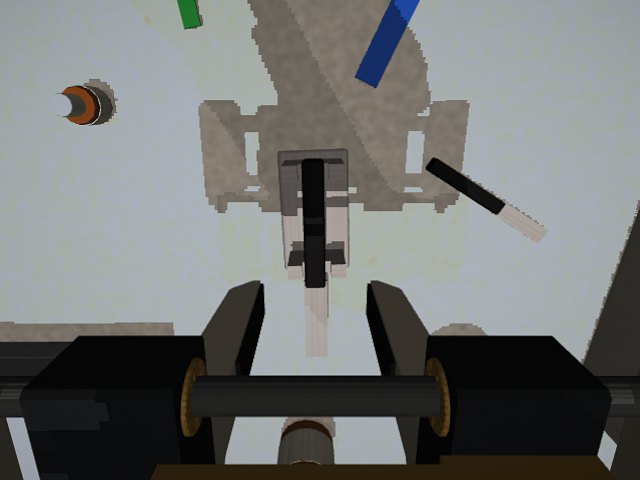

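```bash
python3 -m pendant '[[0,0.3,0,0,0],[0,0.6,0,0,0],[0,0.85,0,0,0],[0,1,0,0,0],[0,1,0,0,0],[1,1,0,0,0],[1,1,0,0,0],[1,1,0,0,0]]' 60
python3 -m pendant '[[1,0,0,0,0],[1,0,0,0,0],[1,-0.1,0,0,0],[1,-0.25,0,0,0],[1,-0.5,0,0,0],[1,-0.75,0,0,0],[1,-1,0,0,0],[1,-1,0,0,0]]' 60
python3 - <<'E'
from h import *
p,M=tool();print(p,M.round(4),ctrl.state()["gripper_width"])
c=cam("wrist","w3");b=cam("side");crop(b,200,250,400,400,4,"b3")
E
```

```text
time_s: 3.73
ee_pos: [0.4877, 0.2874, 0.2067]
orientation: [-1.21, 1.205, 1.209]
contact_force: [-0.8, 0.2, 0.5]
gripper_width: 0.0311
time_s: 4.4
ee_pos: [0.4883, 0.2876, 0.3104]
orientation: [-1.21, 1.198, 1.206]
contact_force: [1.1, -0.3, -0.6]
gripper_width: 0.0134
[0.48827439 0.28762496 0.3104449 ] [[ 9.000e-03 -1.000e+00 -9.000e-04]
 [ 5.600e-03 -8.000e-04  1.000e+00]
 [-9.999e-01 -9.000e-03  5.600e-03]] 0.013423460512378587
```

View pics/w3.png

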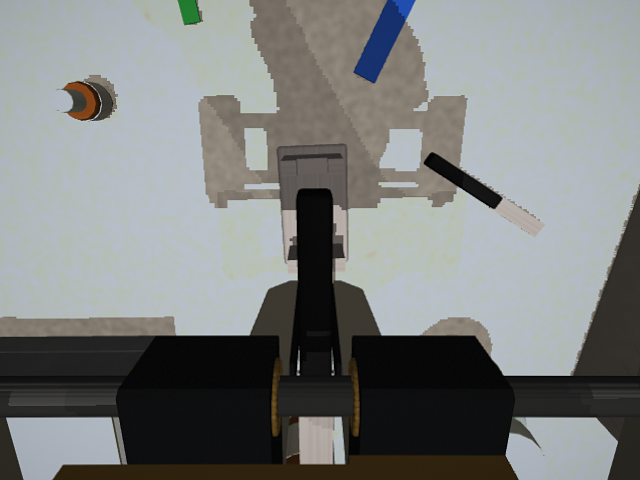

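View pics/b3.png

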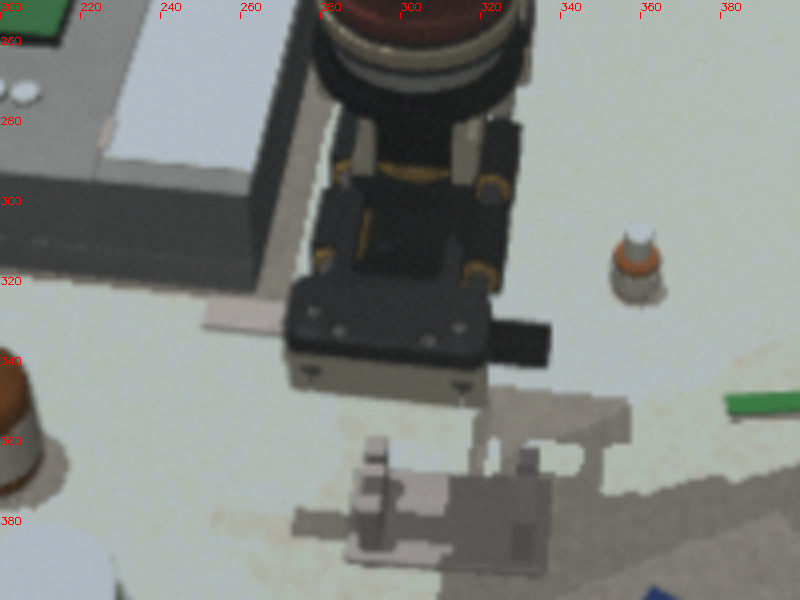

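```bash
python3 - <<'E'
from h import *
p,M=tool();print(p,M[:,0].round(4))
b=cam("side");a=cam("scene");crop(a,400,150,480,210,8,"a4")
print(proj(b,[[.577,.2885,.1417],[.577,.2885,.135],[.577,.2885,.148],[.434,.288,.1417]]))
print(proj(a,[[.577,.2885,.1417]]))
print(plane(b,251.3,329,.1417))
E
```

```text
[0.48699983 0.28682659 0.30614798] [ 0.0021  0.0013 -1.    ]
[[250.69623817 325.59537972]
 [251.00638298 328.16075289]
 [250.40200309 323.15732634]
 [337.76965723 334.21706221]]
[[453.5218036  196.35727433]]
[0.57458992 0.29533212 0.1417    ]
```

View pics/a4.png

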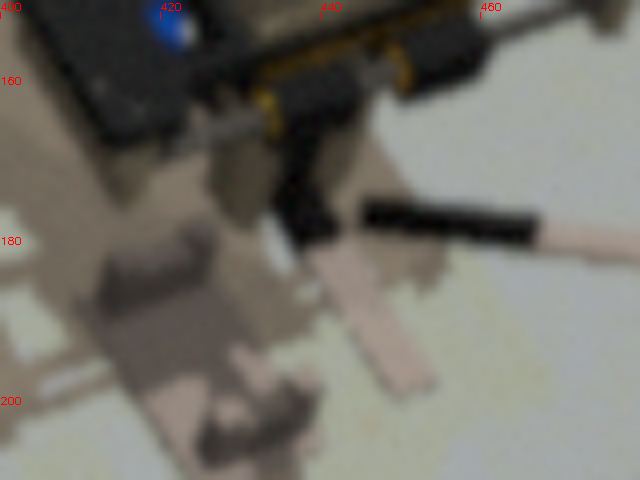

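```bash
python3 - <<'E'
from h import *
a,b=np.load("cams.npy",allow_pickle=True)
print("vial",plane(a,363.5,194,0.0),plane(b,359,322,0.0),"dish",plane(a,264,229,.0),plane(b,367,227,0))
E
python3 -m pendant '[[1,0,0,-0.3,0],[1,0,0,-0.6,0],[1,0,0,-0.9,0],[1,0,0,-1,0],[1,0,0,-1,0],[1,0,0,-1,0],[1,0,0,-1,0],[1,0,0,-1,0]]'
python3 -m pendant '[[1,0,0,-0.3,0],[1,0,0,-0.6,0],[1,0,0,-0.9,0],[1,0,0,-1,0],[1,0,0.1,-1,0],[1,0,0.15,-1,0],[1,0,0.15,-1,0],[1,0,0.15,-1,0]]'
```

```text
vial [0.40454684 0.13703273 0.        ] [0.39939664 0.14149406 0.        ] dish [ 4.03315014e-01 -1.52375037e-01 -2.22044605e-16] [ 0.39807235 -0.15035153  0.        ]
time_s: 5.27
ee_pos: [0.4868, 0.189, 0.3045]
orientation: [-1.211, 1.206, 1.213]
contact_force: [-0.1, 0.1, -1.4]
gripper_width: 0.0133
time_s: 5.93
ee_pos: [0.4722, 0.0885, 0.3049]
orientation: [-1.212, 1.206, 1.212]
contact_force: [1.3, 0.1, 0.1]
gripper_width: 0.0135
```

```bash
python3 -m pendant '[[1,0,0,-0.2,0],[1,0.1,0,-0.4,0],[1,0.3,0.02,-0.42,0],[1,0.5,0.02,-0.42,0],[1,0.69,0.02,-0.42,0],[1,0.69,0.02,-0.42,0],[1,0.69,0.02,-0.42,0],[1,0.69,0.02,-0.42,0]]'
python3 - <<'E'
from h import *
p,M=tool();print(p,M.round(4))
c=cam("wrist","w5");b=cam("side");crop(b,200,190,340,310,5,"b5");a=cam("scene");crop(a,310,160,450,280,5,"a5")
np.save("c5.npy",[a,b,c],allow_pickle=True)
E
```

```text
time_s: 6.6
ee_pos: [0.4709, 0.0456, 0.2364]
orientation: [-1.211, 1.207, 1.21]
contact_force: [-0.0, 0.1, 0.0]
gripper_width: 0.0137
[0.47092903 0.04560741 0.23641731] [[ 1.5e-03 -1.0e+00 -2.3e-03]
 [ 5.0e-04 -2.3e-03  1.0e+00]
 [-1.0e+00 -1.6e-03  5.0e-04]]
```

View pics/w5.png

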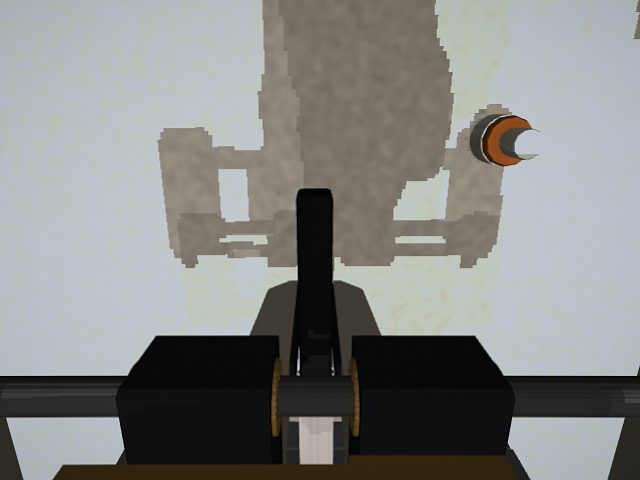

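View pics/b5.png

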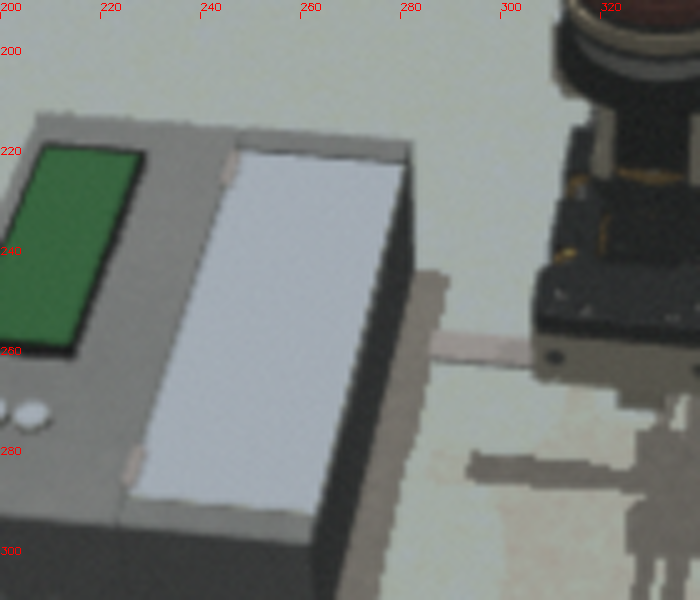

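View pics/a5.png

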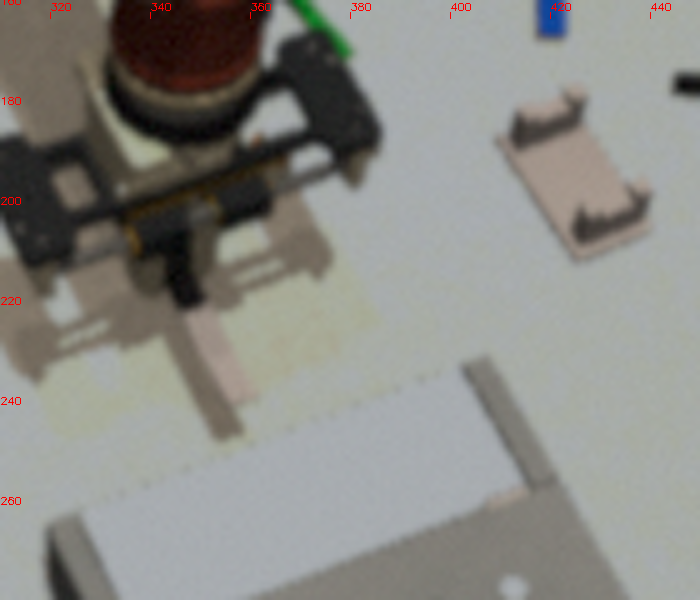

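```bash
python3 - <<'E'
from h import *
a,b,c=np.load("c5.npy",allow_pickle=True)
print(tri((a,358.3,240.2),(b,286,259)))
# cover front edge top mid & front corners again
print(tri((a,319.7,264),(b,282.4,218)),tri((a,407.3,231.5),(b,262.4,298.6)))
print(proj(b,[[.560,.047,.0665]]),proj(a,[[.560,.047,.0665]]))
for x,y,z in((.587,.047,.0665),):print(proj(b,[[x,y,z]]),proj(a,[[x,y,z]]))
E
```

```text
(array([0.55981736, 0.04542723, 0.06201499]), [0.00023639346070256087, 0.0002363934607026828])
(array([ 0.58715171, -0.07128575,  0.07184596]), [0.0011029673670685674, 0.0011029673670682164]) (array([0.58689645, 0.16624978, 0.06957609]), [0.0017568122233635754, 0.0017568122233637177])
[[285.62392772 257.9982964 ]] [[358.94434387 239.11154632]]
[[272.63776408 256.82089683]] [[363.52902139 247.94073778]]
```

```bash
python3 -m pendant '[[1,0,-0.08,0,0],[1,0,-0.16,0,0],[1,0,-0.22,0,0],[1,0,-0.27,0,0],[1,0,-0.31,0,0],[1,0,-0.35,0,0],[1,0,-0.39,0,0],[1,0,-0.41,0,0]]'
python3 - <<'E'
from h import *
s=ctrl.state();print(s["ee_pos"],s["contact_force"])
b=cam("side");crop(b,220,200,340,300,6,"b6");a=cam("scene");crop(a,310,180,430,280,6,"a6")
E
```

```text
time_s: 7.42
ee_pos: [0.5118, 0.0449, 0.2357]
orientation: [-1.21, 1.208, 1.21]
contact_force: [0.5, -0.7, -0.3]
gripper_width: 0.0136
[0.5118115  0.04489786 0.23568386] [ 0.47236489 -0.69118147 -0.27651127]
```

View pics/b6.png

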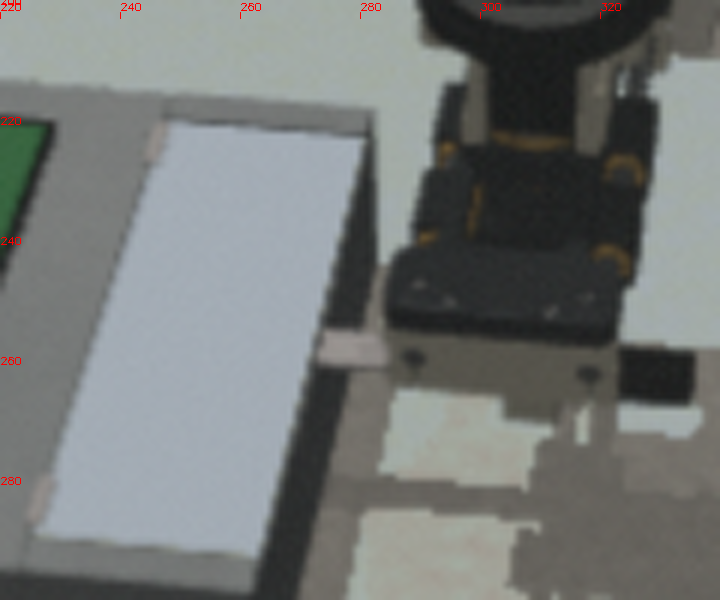

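View pics/a6.png

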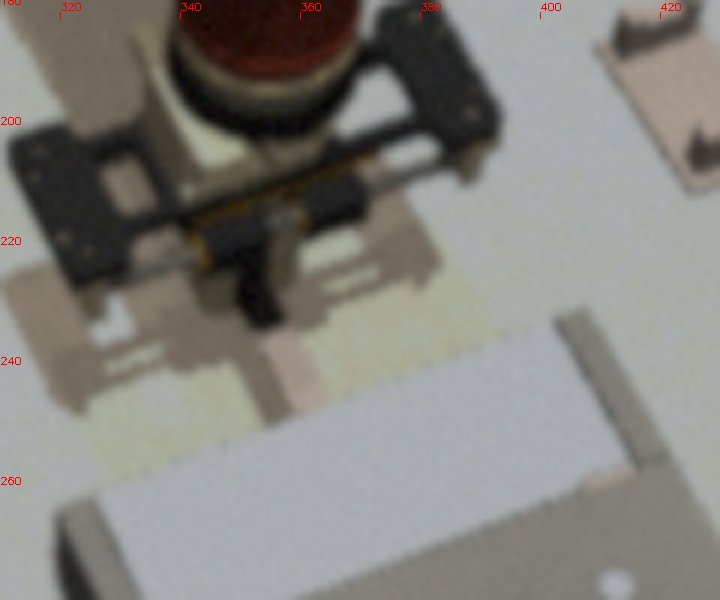

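```bash
python3 -m pendant '[[1,-0.05,0,0,0],[1,-0.1,0,0,0],[1,-0.18,-0.015,0,0],[1,-0.26,-0.04,0,0],[1,-0.33,-0.07,0,0],[1,-0.4,-0.11,0,0],[1,-0.46,-0.16,0,0],[1,-0.46,-0.16,0,0]]'
python3 - <<'E'
from h import *
s=ctrl.state();print(s["ee_pos"],s["contact_force"])
b=cam("side");crop(b,220,180,340,280,6,"b7")
E
```

```text
time_s: 8.18
ee_pos: [0.5289, 0.045, 0.2835]
orientation: [-1.212, 1.205, 1.206]
contact_force: [1.0, 0.1, -1.0]
gripper_width: 0.0136
[0.52887313 0.04495477 0.28352128] [ 1.03537443  0.11610406 -0.96389843]
```

View pics/b7.png

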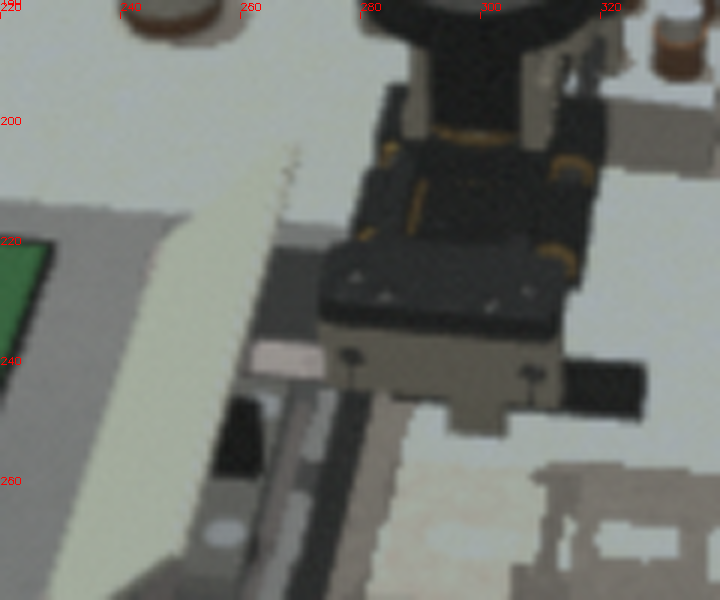

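```bash
python3 -m pendant '[[1,-0.1,-0.12,0,0],[1,-0.15,-0.2,0,0],[1,-0.18,-0.29,0,0],[1,-0.2,-0.38,0,0],[1,-0.2,-0.47,0,0],[1,-0.19,-0.55,0,0],[1,-0.18,-0.63,0,0],[1,-0.18,-0.65,0,0]]'
python3 - <<'E'
from h import *
s=ctrl.state();print(s["ee_pos"],s["contact_force"])
b=cam("side");crop(b,180,160,320,270,5,"b8");a=cam("scene");crop(a,310,180,450,300,5,"a8")
E
```

```text
time_s: 8.9
ee_pos: [0.5934, 0.045, 0.2993]
orientation: [-1.21, 1.208, 1.209]
contact_force: [-0.7, 0.4, -0.5]
gripper_width: 0.0135
[0.59341277 0.0450049  0.29934297] [-0.72398     0.41974988 -0.53100576]
```

View pics/b8.png

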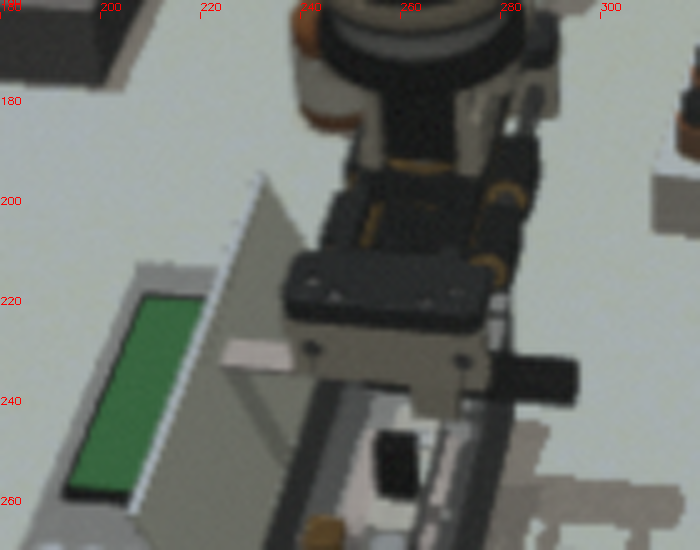

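View pics/a8.png

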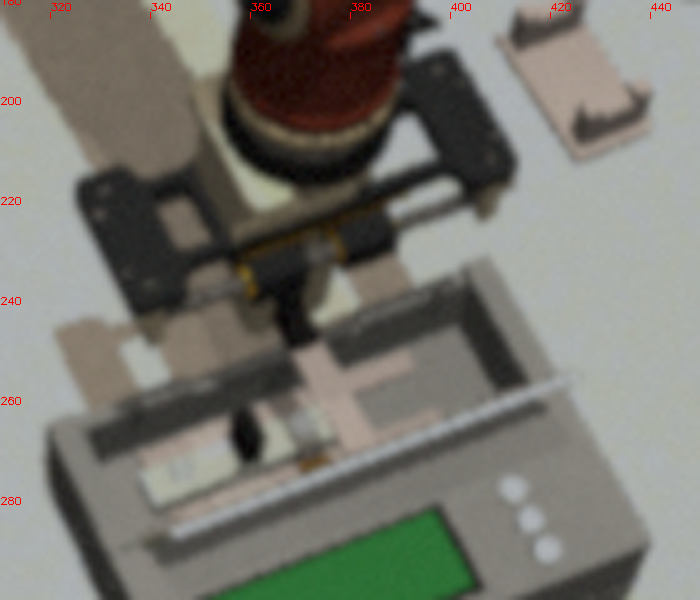

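```bash
python3 - <<'E'
from h import *
a,b,c=np.load("c5.npy",allow_pickle=True)
for s,d in(((423,236),(207,262.4)),((345,287),(232.6,194.6))):
    X,e=tri((a,*s),(b,*d));X[2]+=.0045;print(X,e,np.degrees(np.arctan2(X[2]-.0725,-(X[0]-.662))))
E
```

```text
[0.66816945 0.16506148 0.16692189] [0.01367011536130785, 0.013670115361307697] 93.73834440393874
[ 0.69105338 -0.05496561  0.14273508] [0.002583454423588737, 0.0025834544235888712] 112.47288136803752
```

```bash
python3 -m pendant '[[1,0,0.2,0,0],[1,0,0.5,0,0],[1,0,0.8,0,0],[1,0,1,0.1,0],[1,0,1,0.4,0],[1,0,1,0.7,0],[1,0,1,1,0],[1,0,1,1,0]]'
python3 -m pendant '[[1,0,0,0.3,0],[1,0,0,0.6,0],[1,0,0,0.9,0],[1,0,0,1,0],[1,0,0,1,0],[1,0,0,1,0],[1,0,0,1,0],[1,0,0,1,0]]'
python3 - <<'E'
from h import *
p,M=tool();print(p,M.round(4))
b=cam("side","b9");a=cam("scene","a9")
np.save("c9.npy",[a,b],allow_pickle=True)
crop(b,160,160,320,280,5,"b9");crop(a,310,200,450,320,5,"a9")
E
```

```text
time_s: 9.67
ee_pos: [0.4914, 0.1522, 0.3003]
orientation: [-1.214, 1.197, 1.219]
contact_force: [-0.9, 0.1, -1.1]
gripper_width: 0.0135
time_s: 10.33
ee_pos: [0.4925, 0.2425, 0.2997]
orientation: [-1.209, 1.212, 1.207]
contact_force: [0.5, 0.0, -1.1]
gripper_width: 0.0135
[0.49248149 0.24250032 0.29971024] [[-1.0e-04 -1.0e+00  2.3e-03]
 [-1.9e-03  2.3e-03  1.0e+00]
 [-1.0e+00  1.0e-04 -1.9e-03]]
```

View pics/b9.png

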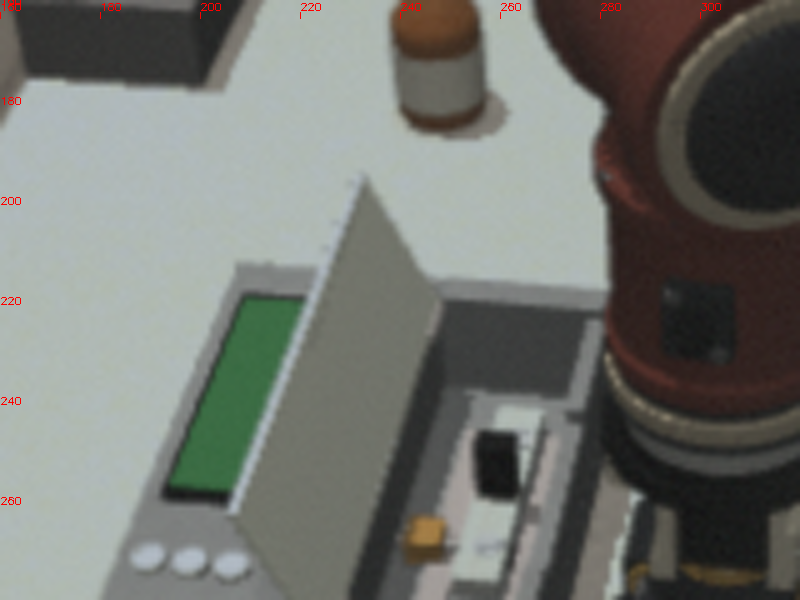

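View pics/a9.png

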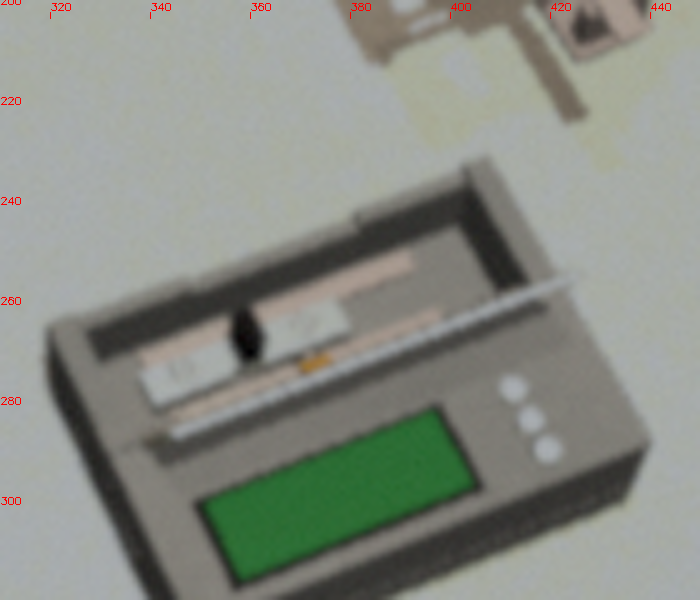

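```bash
python3 -m pendant '[[1,0,0.05,0.2,0],[1,0,0.05,0.445,0],[1,0.15,0.05,0.445,0],[1,0.35,0.05,0.445,0],[1,0.5,0.05,0.445,0],[1,0.6,0.05,0.445,0],[1,0.6,0.05,0.445,0],[1,0.6,0.05,0.445,0]]'
python3 - <<'E'
from h import *
p,M=tool();print(p,M.round(4))
b=cam("side");crop(b,200,300,360,420,5,"b10");a=cam("scene");crop(a,390,150,470,210,8,"a10")
E
```

```text
time_s: 11.1
ee_pos: [0.4872, 0.2888, 0.2396]
orientation: [-1.21, 1.21, 1.209]
contact_force: [-0.1, -0.5, 0.2]
gripper_width: 0.0132
[0.48722693 0.28884758 0.23961379] [[-5.e-04 -1.e+00 -2.e-04]
 [-6.e-04 -2.e-04  1.e+00]
 [-1.e+00  5.e-04 -6.e-04]]
```

View pics/b10.png

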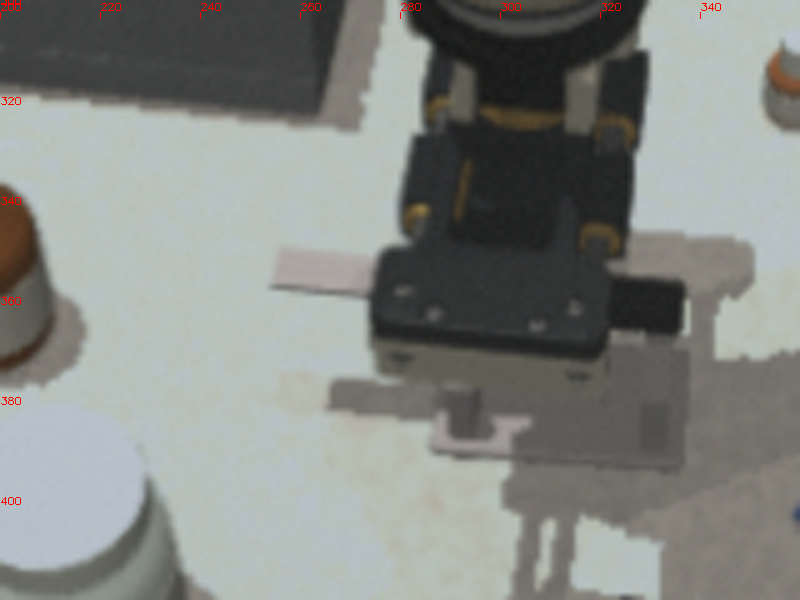

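View pics/a10.png

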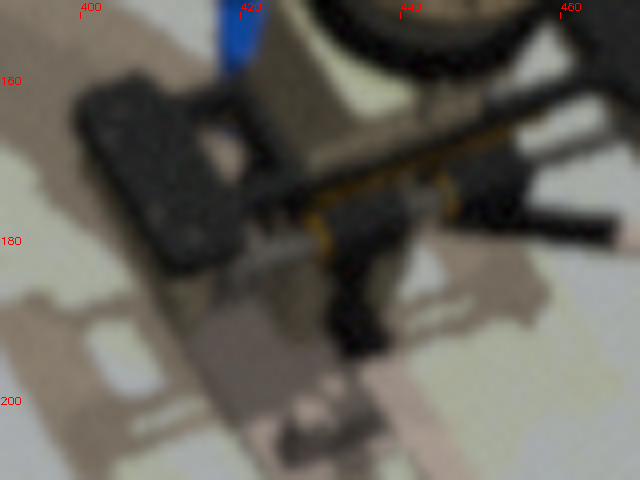

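```bash
python3 -m pendant '[[1,0.1,0,-0.012,0],[1,0.18,0,-0.012,0],[1,0.24,0,-0.012,0],[1,0.28,0,-0.012,0],[1,0.31,0,-0.012,0],[1,0.32,0,-0.012,0],[1,0.325,0,-0.012,0],[1,0.325,0,-0.012,0]]'
python3 - <<'E'
from h import *
s=ctrl.state();print(s["ee_pos"],s["contact_force"],s["moment"])
b=cam("side");crop(b,200,300,360,420,5,"b11")
E
```

```text
time_s: 11.87
ee_pos: [0.4866, 0.288, 0.209]
orientation: [-1.21, 1.21, 1.21]
contact_force: [-3.7, -2.5, 13.1]
gripper_width: 0.0134
[0.48664871 0.28801757 0.20895811] [-3.68627033 -2.51993289 13.10452982] [-0.52916068  0.84252301 -0.03938761]
```

View pics/b11.png

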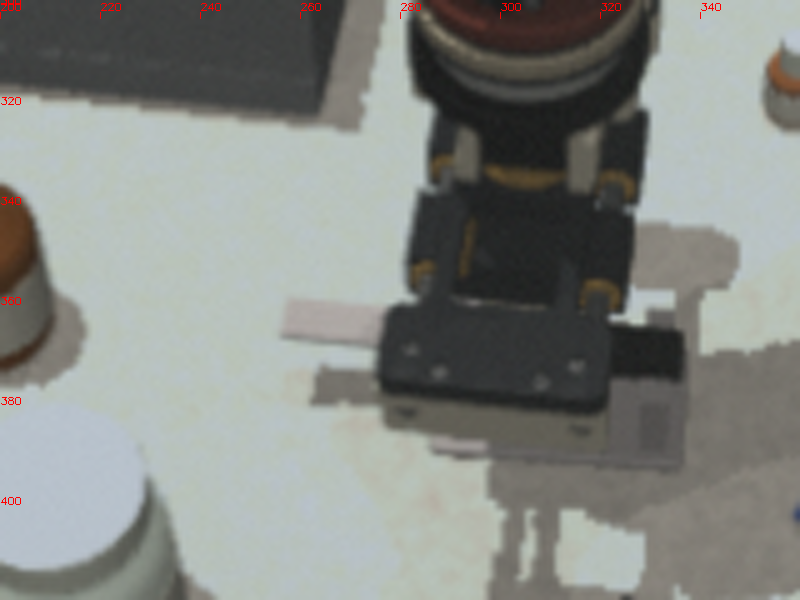

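```bash
python3 -m pendant '[[1,-0.01,0,0,0],[1,-0.015,0,0,0],[0.5,-0.015,0,0,0],[0,-0.015,0,0,0],[0,-0.015,0,0,0],[0,-0.015,0,0,0],[0,-0.015,0,0,0],[0,-0.015,0,0,0]]'
python3 -m pendant '[[0,-0.2,0,0,0],[0,-0.5,0,0,0],[0,-0.8,0,0,0],[0,-1,0,0,0],[0,-1,0,0,0],[0,-1,0,0,0],[0,-1,0,0,0],[0,-1,0,0,0]]'
python3 - <<'E'
from h import *
s=ctrl.state();print(s["ee_pos"],s["contact_force"])
b=cam("side");crop(b,200,300,360,420,5,"b12");c=cam("wrist","w12")
E
```

```text
time_s: 12.58
ee_pos: [0.487, 0.2882, 0.2086]
orientation: [-1.21, 1.209, 1.21]
contact_force: [0.6, -0.5, -0.1]
gripper_width: 0.0456
time_s: 13.25
ee_pos: [0.4865, 0.2879, 0.3073]
orientation: [-1.21, 1.212, 1.211]
contact_force: [-0.7, -0.6, -0.0]
gripper_width: 0.0468
[0.48650649 0.28788408 0.30727235] [-0.68890552 -0.55889983 -0.02270001]
```

View pics/b12.png

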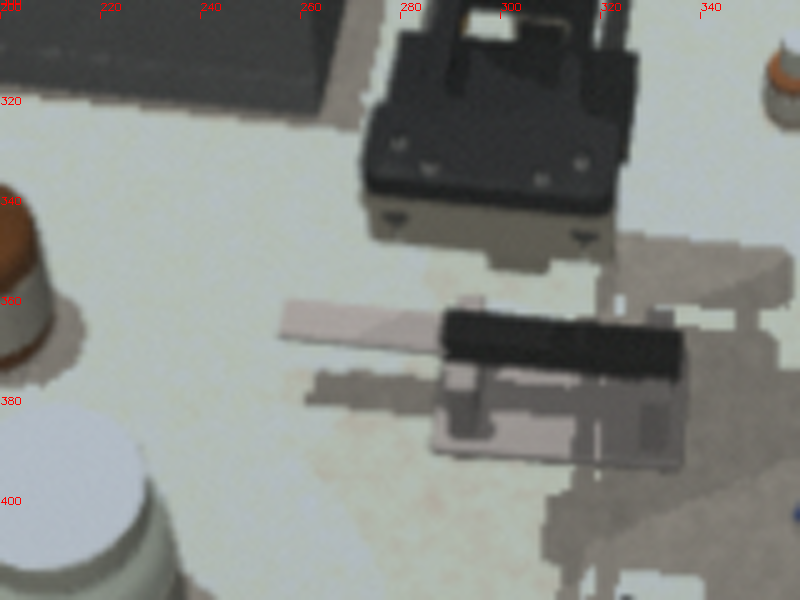

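View pics/w12.png

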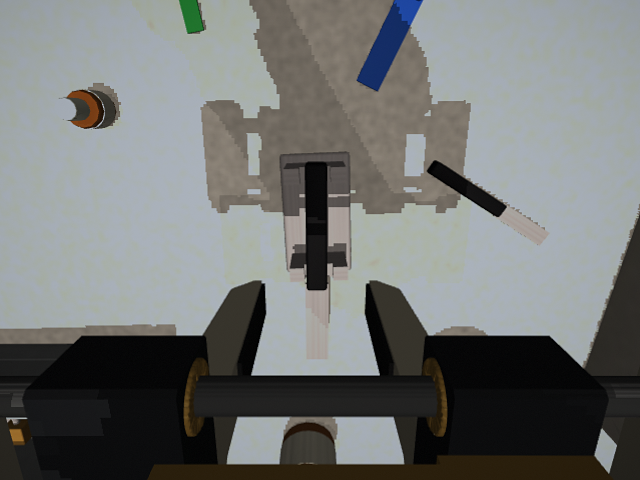

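```bash
python3 - <<'E'
from h import *
a,b=np.load("c9.npy",allow_pickle=True)
for n,c,bx in(("a",a,(350,255,368,280)),("b",b,(250,240,268,264))):
    g=c["pixels"].max(2);x0,y0,x1,y1=bx;m=np.zeros_like(g);m[y0:y1,x0:x1]=g[y0:y1,x0:x1]<38
    k,l,st,ce=cv2.connectedComponentsWithStats(m);i=1+np.argmax(st[1:,4]);print(n,st[i],ce[i],plane(c,*ce[i],.051));
    if n=="a":A=ce[i]
    else:B=ce[i]
print(tri((a,*A),(b,*B)))
# notch ball brass block
print("brass",plane(a,310+315/5,200+363/5,.03),plane(b,160+425/5,160+535/5,.03))
# corners re-check
E
```

```text
a [357 262   5  10  34] [358.76470588 266.76470588] [0.62282675 0.01856949 0.051     ]
b [256 247   7  12  76] [258.92105263 252.89473684] [0.62139893 0.0231514  0.051     ]
(array([0.62190344, 0.01957557, 0.04782692]), [0.0004361930185602358, 0.000436193018560553])
brass [0.64227221 0.04991408 0.03      ] [0.64779177 0.04788107 0.03      ]
```

```bash
python3 -m pendant '[[0,0,0,-0.3,0],[0,0,0,-0.6,0],[0,0,0,-0.9,0],[0,0,0,-1,0],[0,0,-0.2,-1,0],[0,0,-0.4,-1,0],[0,0,-0.5,-1,0],[0,0,-0.5,-1,0]]' 20
python3 -m pendant '[[0,0,-0.2,-0.3,0],[0,0,-0.4,-0.6,0],[0,0,-0.6,-0.9,0],[0,0,-0.7,-1,0],[0,0,-0.7,-1,0],[0,0,-0.7,-1,0],[0,0,-0.7,-1,0],[0,0,-0.7,-1,0]]'
python3 - <<'E'
from h import *
p,M=tool();print(p,M.round(4))
c=cam("wrist","w13");np.save("c13.npy",[c],allow_pickle=True)
print(proj(c,[[.622,.020,.066],[.587,.167,.075],[.587,-.072,.075]]))
E
```

```text
time_s: 14.02
ee_pos: [0.539, 0.1883, 0.3081]
orientation: [-1.209, 1.208, 1.208]
contact_force: [-0.2, 0.2, 0.3]
gripper_width: 0.0467
time_s: 14.68
ee_pos: [0.6061, 0.0909, 0.3086]
orientation: [-1.211, 1.207, 1.215]
contact_force: [0.3, 0.6, -0.1]
gripper_width: 0.0464
[0.60606428 0.09092546 0.3085752 ] [[-0.0017 -1.     -0.005 ]
 [ 0.0016 -0.005   1.    ]
 [-1.      0.0016  0.0016]]
[[199.97503965 278.75235201]
 [449.49077645 229.45506049]
 [ 27.12041078 227.60811581]]
```

View pics/w13.png

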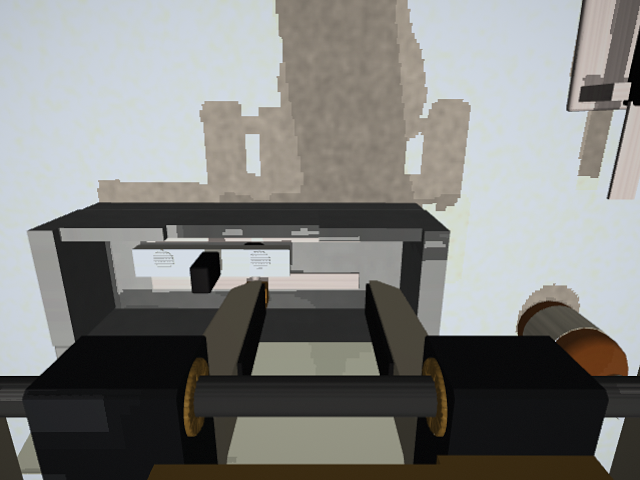

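```bash
python3 -m pendant '[[0,0,-0.08,-0.3,0],[0,0,-0.16,-0.6,0],[0,0.1,-0.16,-0.71,0],[0,0.3,-0.16,-0.71,0],[0,0.5,-0.16,-0.71,0],[0,0.5,-0.16,-0.71,0],[0,0.5,-0.16,-0.71,0],[0,0.5,-0.16,-0.71,0]]'
python3 - <<'E'
from h import *
p,M=tool();print(p,M.round(4))
c=cam("wrist","w14");np.save("c14.npy",[c],allow_pickle=True)
print(proj(c,[[.622,.020,.066],[.622,.014,.066],[.622,.026,.066]]))
E
```

```text
time_s: 15.4
ee_pos: [0.6235, 0.0184, 0.2595]
orientation: [-1.211, 1.207, 1.211]
contact_force: [-0.6, -1.2, -1.0]
gripper_width: 0.0462
[0.62345299 0.0184353  0.25954644] [[ 1.1e-03 -1.0e+00 -2.6e-03]
 [ 6.0e-04 -2.6e-03  1.0e+00]
 [-1.0e+00 -1.1e-03  6.0e-04]]
[[319.43333115 286.35648206]
 [307.02363617 286.33088008]
 [331.84163916 286.38269091]]
```

View pics/w14.png

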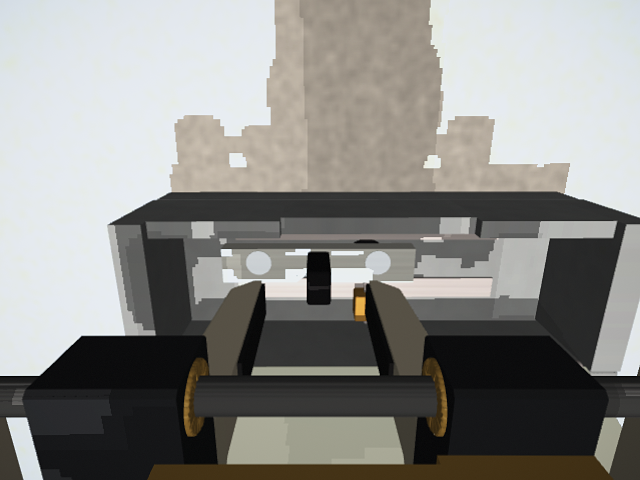

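```bash
python3 -m pendant '[[0,0.1,0.03,0.01,0],[0,0.2,0.03,0.01,0],[0,0.28,0.03,0.01,0],[0,0.33,0.03,0.01,0],[0,0.34,0.03,0.01,0],[0,0.34,0.03,0.01,0],[0,0.34,0.03,0.01,0],[0,0.34,0.03,0.01,0]]' 25
python3 - <<'E'
from h import *
s=ctrl.state();print(s["ee_pos"],s["contact_force"])
E
python3 -m pendant '[[1,0,0,0,0],[1,0,0,0,0],[1,0,0,0,0],[1,0,0,0,0],[1,0,0,0,0],[1,0,0,0,0],[1,0,0,0,0],[1,0,0,0,0]]' 25
python3 - <<'E'
from h import *
s=ctrl.state();print(s["ee_pos"],s["contact_force"])
b=cam("side");crop(b,180,180,320,280,5,"b15");c=cam("wrist","w15")
E
```

```text
time_s: 16.12
ee_pos: [0.6205, 0.0183, 0.2251]
orientation: [-1.21, 1.208, 1.209]
contact_force: [0.2, 0.6, -0.2]
gripper_width: 0.0464
[0.62054741 0.0182913  0.22513645] [ 0.2111465   0.61762324 -0.18492108]
time_s: 16.78
ee_pos: [0.6203, 0.0189, 0.2248]
orientation: [-1.21, 1.208, 1.211]
contact_force: [-0.0, 2.2, 0.1]
gripper_width: 0.0118
[0.62029737 0.01885672 0.22480085] [-0.03917969  2.1556661   0.08161223]
```

View pics/b15.png

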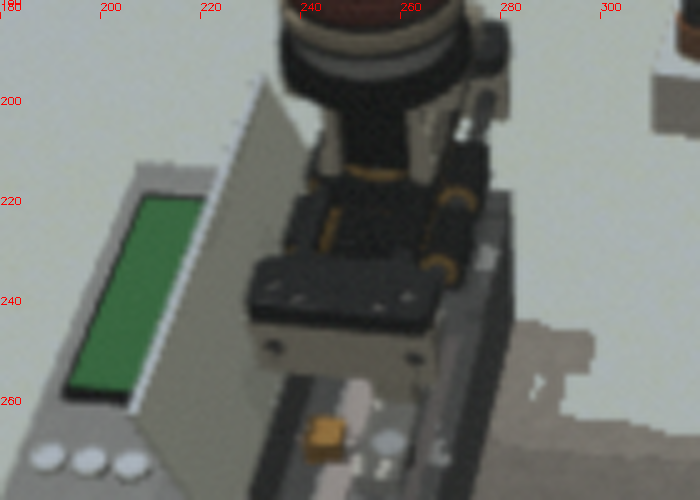

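View pics/w15.png

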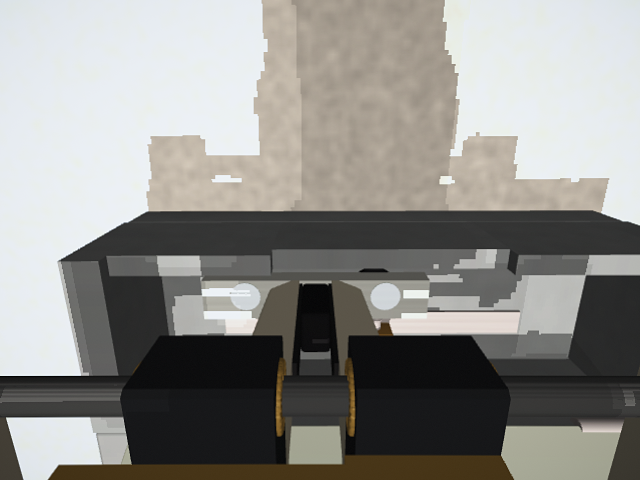

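```bash
python3 -m pendant '[[1,0,0,0.03,0],[1,0,0,0.06,0],[1,0,0,0.1,0],[1,0,0,0.14,0],[1,0,0,0.18,0],[1,0,0,0.21,0],[1,0,0,0.22,0],[1,0,0,0.22,0]]'
python3 -m pendant '[[1,0,0,0.005,0],[1,0,0,0.01,0],[1,0,0,0.015,0],[1,0,0,0.015,0],[1,0,0,0.015,0],[1,0,0,0.015,0],[1,0,0,0.015,0],[1,0,0,0.015,0]]'
python3 -m pendant '[[1,0,0,0.005,0],[1,0,0,0.01,0],[1,0,0,0.015,0],[1,0,0,0.015,0],[1,0,0,0.015,0],[1,0,0,0.015,0],[1,0,0,0.015,0],[1,0,0,0.015,0]]'
```

```text
time_s: 17.55
ee_pos: [0.6202, 0.0417, 0.2248]
orientation: [-1.21, 1.207, 1.212]
contact_force: [-1.2, -1.3, 1.7]
gripper_width: 0.012
time_s: 18.22
ee_pos: [0.6202, 0.0421, 0.2248]
orientation: [-1.21, 1.208, 1.21]
contact_force: [-0.8, -0.5, 2.7]
gripper_width: 0.0116
time_s: 18.88
ee_pos: [0.6202, 0.0433, 0.2248]
orientation: [-1.21, 1.209, 1.21]
contact_force: [-1.3, -2.3, 2.6]
gripper_width: 0.0118
```

```bash
for i in 1; do
python3 -m pendant '[[1,0,0,0.005,0],[1,0,0,0.01,0],[1,0,0,0.015,0],[1,0,0,0.015,0],[1,0,0,0.015,0],[1,0,0,0.015,0],[1,0,0,0.015,0],[1,0,0,0.015,0]]'
python3 -m pendant '[[1,0,0,0.005,0],[1,0,0,0.01,0],[1,0,0,0.015,0],[1,0,0,0.015,0],[1,0,0,0.015,0],[1,0,0,0.015,0],[1,0,0,0.015,0],[1,0,0,0.015,0]]'; done
python3 - <<'E'
from h import *
b=cam("side");crop(b,180,180,320,280,5,"b16");c=cam("wrist","w16")
E
```

```text
time_s: 19.55
ee_pos: [0.6202, 0.0451, 0.2248]
orientation: [-1.21, 1.208, 1.21]
contact_force: [-1.5, -1.0, 3.6]
gripper_width: 0.0117
time_s: 20.22
ee_pos: [0.6202, 0.0464, 0.2248]
orientation: [-1.21, 1.209, 1.21]
contact_force: [-1.7, -1.4, 3.9]
gripper_width: 0.0117
```

View pics/b16.png

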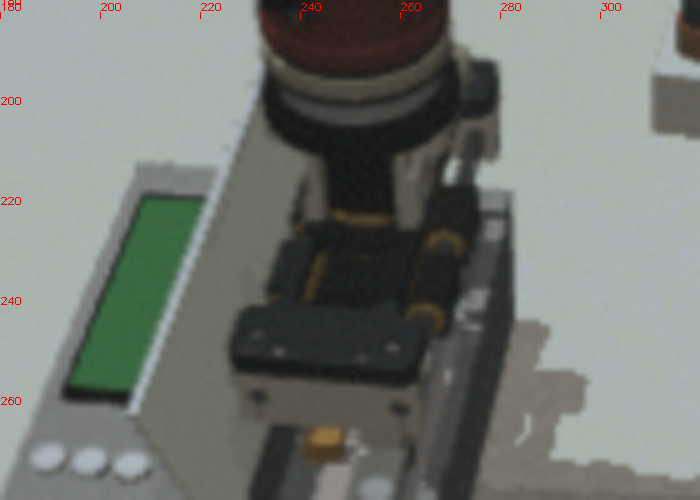

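View pics/w16.png

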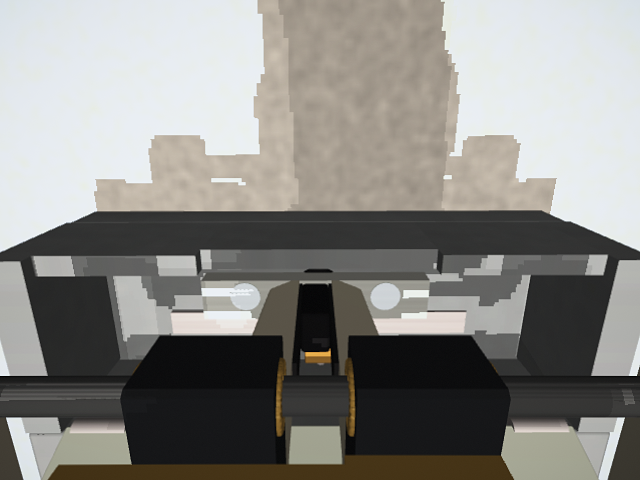

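```bash

python3 -m pendant '[[1,0,0,0.005,0],[1,0,0,0.01,0],[1,0,0,0.015,0],[1,0,0,0.015,0],[1,0,0,0.015,0],[1,0,0,0.015,0],[1,0,0,0.015,0],[1,0,0,0.015,0]]'
python3 -m pendant '[[1,0,0,0.005,0],[1,0,0,0.01,0],[1,0,0,0.015,0],[1,0,0,0.015,0],[1,0,0,0.015,0],[1,0,0,0.015,0],[1,0,0,0.015,0],[1,0,0,0.015,0]]'
python3 -m pendant '[[1,0,0,0.005,0],[1,0,0,0.01,0],[1,0,0,0.015,0],[1,0,0,0.015,0],[1,0,0,0.015,0],[1,0,0,0.015,0],[1,0,0,0.015,0],[1,0,0,0.015,0]]'
```

```text
time_s: 20.98
ee_pos: [0.6202, 0.048, 0.2248]
orientation: [-1.21, 1.208, 1.21]
contact_force: [-1.4, -1.8, 5.1]
gripper_width: 0.0117
time_s: 21.65
ee_pos: [0.6202, 0.0495, 0.2248]
orientation: [-1.21, 1.209, 1.21]
contact_force: [-1.7, -2.1, 5.3]
gripper_width: 0.0119
time_s: 22.32
ee_pos: [0.6202, 0.0511, 0.2248]
orientation: [-1.21, 1.208, 1.21]
contact_force: [-3.0, -0.2, 5.1]
gripper_width: 0.0118
```

```bash

python3 -m pendant '[[1,0,0,0.005,0],[1,0,0,0.01,0],[1,0,0,0.01,0],[1,0,0,0.01,0],[1,0,0,0.01,0],[1,0,0,0.01,0],[1,0,0,0.01,0],[1,0,0,0.01,0]]'
python3 - <<'E'
from h import *
for i in range(4):
    c=cam("wrist");s=ctrl.state();print(s["ee_pos"][1].round(5),s["contact_force"].round(2))
cv2.imwrite("pics/w17.png",c["pixels"][:,:,::-1])
E
```

```text
time_s: 22.98
ee_pos: [0.6202, 0.053, 0.2247]
orientation: [-1.209, 1.207, 1.212]
contact_force: [-2.6, 3.8, 5.7]
gripper_width: 0.012
0.05299 [-2.03  3.3   4.46]
0.05298 [-1.14  3.62  3.76]
0.05297 [-3.4   3.91  4.94]
0.05296 [-2.41  4.11  5.03]
```

View pics/w17.png

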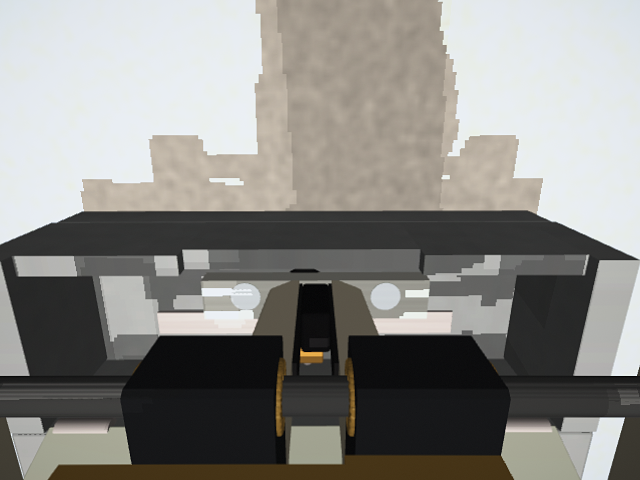

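```bash

python3 -m pendant '[[1,0,0,0.005,0],[1,0,0,0.01,0],[1,0,0,0.01,0],[1,0,0,0.01,0],[1,0,0,0.01,0],[1,0,0,0.01,0],[1,0,0,0.01,0],[1,0,0,0.01,0]]'
python3 - <<'E'
from h import *
for i in range(3):
    c=cam("wrist");s=ctrl.state();print(s["ee_pos"][1].round(5),s["contact_force"].round(2))
E
```

```text
time_s: 23.85
ee_pos: [0.6202, 0.0532, 0.2248]
orientation: [-1.21, 1.208, 1.211]
contact_force: [-1.4, 4.9, 5.6]
gripper_width: 0.0117
0.05316 [-1.31  4.56  5.31]
0.0532 [-2.42  3.98  5.76]
0.05316 [-2.3   4.66  3.59]
```

```bash

python3 -m pendant '[[1,0,0,0.005,0],[1,0,0,0.01,0],[1,0,0,0.01,0],[1,0,0,0.01,0],[1,0,0,0.01,0],[1,0,0,0.01,0],[1,0,0,0.01,0],[1,0,0,0.01,0]]'
python3 - <<'E'
from h import *
for i in range(3):
    c=cam("wrist");s=ctrl.state();print(s["ee_pos"][1].round(5),s["contact_force"].round(2))
E
```

```text
time_s: 24.67
ee_pos: [0.6202, 0.0534, 0.2248]
orientation: [-1.21, 1.209, 1.21]
contact_force: [-2.7, 2.8, 5.0]
gripper_width: 0.0118
0.0534 [-1.76  3.38  4.57]
0.05341 [-2.58  2.98  4.74]
0.05338 [-1.89  3.7   5.23]
```

```bash

python3 -m pendant '[[1,0,0,0.005,0],[1,0,0,0.01,0],[1,0,0,0.01,0],[1,0,0,0.01,0],[1,0,0,0.01,0],[1,0,0,0.01,0],[1,0,0,0.01,0],[1,0,0,0.01,0]]'
python3 - <<'E'
from h import *
for i in range(3):
    c=cam("wrist");s=ctrl.state();print(s["ee_pos"][1].round(5),s["contact_force"].round(2))
E
```

```text
time_s: 25.48
ee_pos: [0.6203, 0.0536, 0.2248]
orientation: [-1.211, 1.211, 1.209]
contact_force: [-2.4, 1.6, 6.5]
gripper_width: 0.0118
0.05363 [-1.88  2.96  5.12]
0.05363 [-1.53  1.63  5.14]
0.05364 [-1.81  2.56  5.13]
```

```bash

python3 -m pendant '[[1,0,0,0.005,0],[1,0,0,0.01,0],[1,0,0,0.015,0],[1,0,0,0.015,0],[1,0,0,0.015,0],[1,0,0,0.015,0],[1,0,0,0.015,0],[1,0,0,0.015,0]]'
python3 - <<'E'
from h import *
for i in range(5):
    c=cam("wrist");s=ctrl.state();print(s["ee_pos"][1].round(5),s["contact_force"].round(2))
cv2.imwrite("pics/w18.png",c["pixels"][:,:,::-1])
E
```

```text
time_s: 26.3
ee_pos: [0.6203, 0.0551, 0.2248]
orientation: [-1.211, 1.211, 1.209]
contact_force: [-2.7, 1.9, 4.8]
gripper_width: 0.0118
0.05511 [-2.25  2.72  5.34]
0.05512 [-1.15  3.23  5.87]
0.05511 [-2.55  1.76  6.03]
0.0551 [-2.51  2.07  5.9 ]
0.0551 [-2.1   1.55  5.  ]
```

View pics/w18.png

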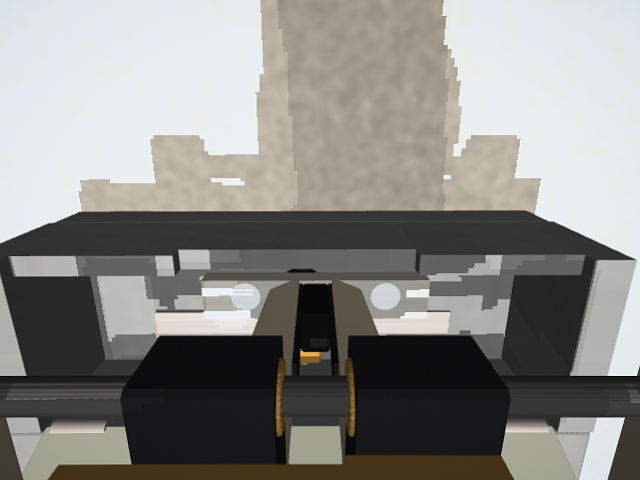

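```bash
python3 - <<'E'
from h import *
I=[cv2.imread(f"pics/{n}.png",0).astype(np.float32) for n in("w16","w17","w18")]
def edge(im,row0,row1,x0,x1):
    g=np.abs(np.diff(im[row0:row1,x0:x1].mean(0)));i=g.argmax();w=g[max(0,i-2):i+3];return x0+i+ (w*np.arange(-2,3)).sum()/w.sum()+.5,g[i]
for im in I: print("L slot",edge(im,258,270,165,215),"R slot",edge(im,256,268,405,450),"bar L",edge(im,282,288,190,212),"bar R",edge(im,300,303,415,440))
c,=np.load("c14.npy",allow_pickle=True)
E
```

```text
L slot (np.float64(195.6020509276824), np.float32(80.5)) R slot (np.float64(436.5212940712819), np.float32(59.249996)) bar L (np.float64(200.6627905584143), np.float32(32.833336)) bar R (np.float64(427.5303034786786), np.float32(16.666672))
L slot (np.float64(177.26336689265182), np.float32(77.5)) R slot (np.float64(418.9792454557599), np.float32(34.333336)) bar L (np.float64(201.0095693407875), np.float32(33.999992)) bar R (np.float64(427.69802091935287), np.float32(16.333344))
L slot (np.float64(179.24288888469053), np.float32(71.583336)) R slot (np.float64(419.6037040427879), np.float32(33.583332)) bar L (np.float64(200.90175961149419), np.float32(33.66667)) bar R (np.float64(427.8163255392037), np.float32(16.333328))
```

```bash
cat > sh.py <<'E'
from h import *
def sh(n1,n2):
    A=cv2.imread(f"pics/{n1}.png",0);B=cv2.imread(f"pics/{n2}.png",0)
    def f(mask):
        p=cv2.goodFeaturesToTrack(A,60,.01,4,mask=mask)
        q,s,e=cv2.calcOpticalFlowPyrLK(A,B,p,None,winSize=(15,15),maxLevel=3)
        r,s2,_=cv2.calcOpticalFlowPyrLK(B,A,q,None,winSize=(15,15),maxLevel=3)
        ok=(s[:,0]>0)&(np.linalg.norm((r-p)[:,0],axis=1)<.3);d=(q-p)[ok,0,0];return len(d),np.median(d).round(2),d.std().round(2)
    m=np.zeros_like(A);m[246:280,0:200]=255;m[246:280,400:640]=255
    m2=np.zeros_like(A);m2[275:318,203:260]=255;m2[275:318,370:428]=255
    return "photometer",f(m),"bar",f(m2)
E
python3 - <<'E'
from sh import *
print(sh("w16","w17"));print(sh("w17","w18"));print(sh("w16","w18"))
E
```

```text
('photometer', (31, np.float32(-2.46), np.float32(8.56)), 'bar', (33, np.float32(0.1), np.float32(0.75)))
('photometer', (48, np.float32(0.2), np.float32(2.6)), 'bar', (37, np.float32(0.1), np.float32(0.74)))
('photometer', (24, np.float32(-1.19), np.float32(10.42)), 'bar', (38, np.float32(0.04), np.float32(0.89)))
```

```bash
python3 - <<'E'
import cv2,numpy as np
o=[]
for n in("w16","w17","w18"):
    im=cv2.imread(f"pics/{n}.png")[240:285,:]
    o.append(cv2.resize(np.hstack([im[:,150:225],im[:,395:470]]),None,fx=5,fy=4,interpolation=0))
cv2.imwrite("pics/z1.png",np.vstack(o))
for n in("w16","w17","w18"):
    im=cv2.imread(f"pics/{n}.png",0).astype(int)
    print(n,im[258,170:212],im[258,410:450])
E
```

```text
w16 [193 192 192 192 192 193 192 193 193 193 193 193 192 193 194 194 195 195
 194 195 195 195 195 198 204 139  34  41  43  37  87 169 196 193 193 193
 193 193 193 197 156 107] [101 102 100 101 101 100 101 101 102 102 102 101 101 100 101 102 100 101
 100 100 101 101 101 101 102 103  96  68  34  36  38  37  48  81 101  99
  98  98  98  97]
w17 [194 194 194 195 195 201 159  76  38  41  43  40  35 157 196 192 191 192
 192 192 192 192 193 193 193 193 193 194 193 192 192 193 193 194 193 193
 193 198 157 109 112 113] [102 101 102 101 101 101 102 102 105  85  45  36  37  35  60  93 100  99
  98  98  98  97  98  97  97  96  96  96  95  96  95  96  95  95  95  96
  95  96  96  96]
w18 [196 202 156  71  39  42  43  41  36 157 196 192 191 192 192 192 192 192
 192 192 193 192 192 192 193 192 192 193 194 193 193 192 192 193 193 192
 193 194 197 157 109 113] [102 102 102 102 104  81  37  37  37  41  76 102  99  99  98  98  99  98
  98  96  97  97  97  96  97  97  97  96  96  95  95  96  96  95  96  96
  96  96  95  96]
```

View pics/z1.png

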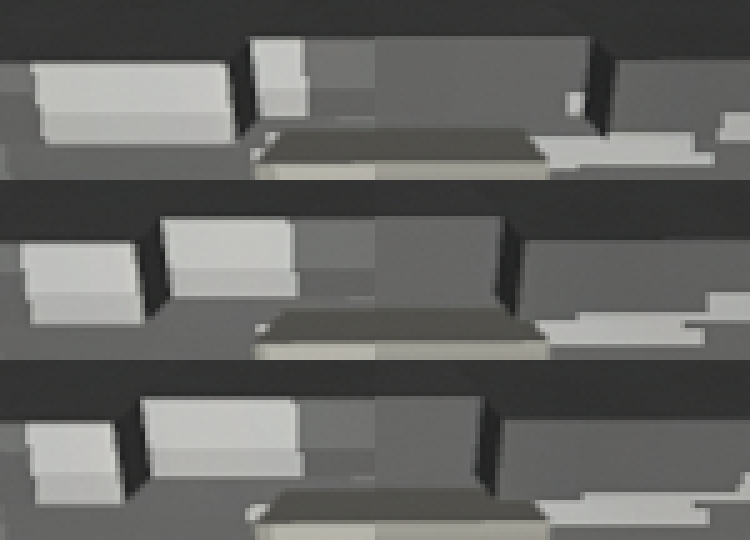

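```bash
python3 - <<'E'
import cv2,numpy as np
a=cv2.imread("pics/w14.png")[235:320,215:425];b=cv2.imread("pics/w13.png")[235:300,125:300]
cv2.imwrite("pics/z2.png",cv2.resize(a,None,fx=3.8,fy=3.8,interpolation=0));cv2.imwrite("pics/z3.png",cv2.resize(b,None,fx=4.5,fy=4.5,interpolation=0))
E
```

```text
(no output)
```

View pics/z2.png

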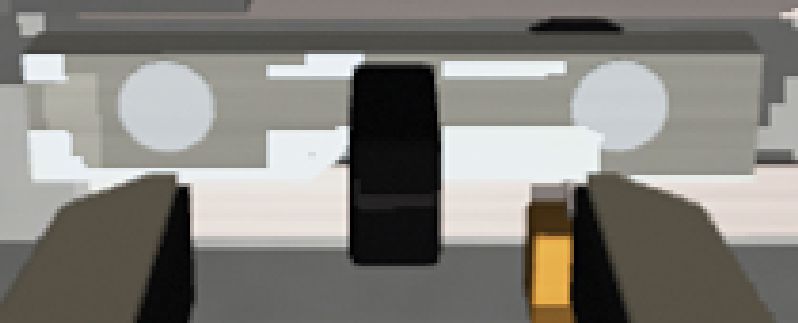

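View pics/z3.png

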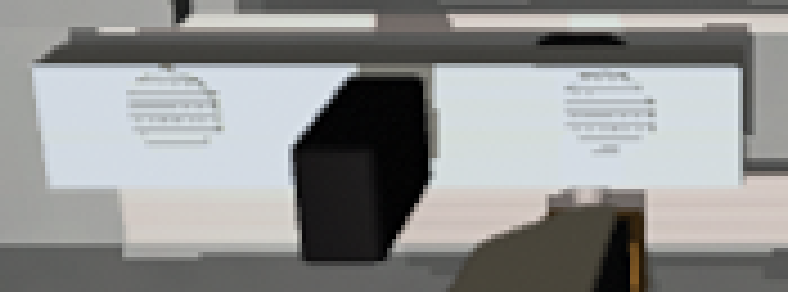

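```bash
python3 - <<'E'
from h import *
c,=np.load("c14.npy",allow_pickle=True)
for u,v in((215+318/3.8,235+167/3.8),(215+348/3.8,235+130/3.8),(215+335/3.8,235+160/3.8),(215+349/3.8,235+163/3.8),(215+28/3.8,235+165/3.8),(215+755/3.8,235+172/3.8),(215+549/3.8,235+190/3.8)): print(round(u,1),round(v,1),plane(c,u,v,.036).round(4))
print(proj(c,[[.632,.0195,.036],[.632,.0135,.036],[.632,.0255,.036],[.613,.0195,.066],[.632,.0475,.036]]))
E
```

```text
298.7 278.9 [0.6315 0.0087 0.036 ]
306.6 269.2 [0.6255 0.0132 0.036 ]
303.2 277.1 [0.6303 0.0113 0.036 ]
306.8 277.9 [0.6308 0.0133 0.036 ]
222.4 278.4 [ 0.6312 -0.0342  0.036 ]
413.7 280.3 [0.6321 0.0736 0.036 ]
359.5 285.0 [0.6351 0.0431 0.036 ]
[[317.80207898 279.86771   ]
 [307.1631119  279.84543473]
 [328.43998473 279.89037597]
 [318.50096056 269.08989892]
 [367.44095289 279.97683445]]
```

```bash

python3 -m pendant '[[1,0,0,0.004,0],[1,0,0,0.007,0],[1,0,0,0.007,0],[1,0,0,0.007,0],[1,0,0,0.007,0],[1,0,0,0.007,0],[1,0,0,0.007,0],[1,0,0,0.007,0]]'
python3 - <<'E'
from h import *
F=[]
for i in range(5):
    c=cam("wrist");s=ctrl.state();F.append(s["contact_force"])
print(s["ee_pos"].round(5),np.mean(F,0).round(2),s["orientation"].round(4),s["moment"].round(2));im=c["pixels"][258].mean(1).astype(int);print(im[165:185],im[405:425])
E
```

```text
time_s: 27.22
ee_pos: [0.6203, 0.0556, 0.2248]
orientation: [-1.211, 1.211, 1.208]
contact_force: [-1.9, 1.5, 5.9]
gripper_width: 0.0115
[0.62026 0.05565 0.22478] [-2.71  1.75  5.51] [-1.2107  1.2109  1.2085] [0.6  0.52 0.1 ]
[193 193 194 195 196 203 129  34  42  43  42  37  91 172 194 190 191 192
 192 192] [102 101 102 102 102 102 103 103  97  67  35  37  37  51  85 101 100  99
  98  97]
```

```bash
cat > ck.py <<'E'
from h import *
F=[]
for i in range(4):
    c=cam("wrist");s=ctrl.state();F.append(s["contact_force"])
print(s["ee_pos"].round(5),np.mean(F,0).round(2),s["gripper_width"])
g=c["pixels"][258].astype(float).mean(1)
def cr(g,a,b,t):
    for i in range(a,b):
        if g[i]>t>=g[i+1]: return round(i+(g[i]-t)/(g[i]-g[i+1]),2)
print("slot edges",cr(g,160,200,115),cr(g,400,450,68))
E
python3 -m pendant '[[1,0,0,0.004,0],[1,0,0,0.007,0],[1,0,0,0.007,0],[1,0,0,0.007,0],[1,0,0,0.007,0],[1,0,0,0.007,0],[1,0,0,0.007,0],[1,0,0,0.007,0]]'; python3 ck.py
python3 -m pendant '[[1,0,0,0.004,0],[1,0,0,0.007,0],[1,0,0,0.007,0],[1,0,0,0.007,0],[1,0,0,0.007,0],[1,0,0,0.007,0],[1,0,0,0.007,0],[1,0,0,0.007,0]]'; python3 ck.py
```

```text
time_s: 28.13
ee_pos: [0.6203, 0.0562, 0.2248]
orientation: [-1.211, 1.211, 1.208]
contact_force: [-2.7, 1.9, 6.2]
gripper_width: 0.0121
[0.62027 0.0562  0.22477] [-2.7   1.91  5.42] 0.011993123295586506
slot edges 169.51 412.47
time_s: 29.0
ee_pos: [0.6203, 0.0567, 0.2248]
orientation: [-1.211, 1.211, 1.208]
contact_force: [-3.0, 1.7, 5.7]
gripper_width: 0.0121
[0.62028 0.05671 0.22475] [-2.64  1.9   5.58] 0.01206147786275089
slot edges 168.29 411.43
```

```bash

python3 -m pendant '[[1,0,0,0.004,0],[1,0,0,0.007,0],[1,0,0,0.007,0],[1,0,0,0.007,0],[1,0,0,0.007,0],[1,0,0,0.007,0],[1,0,0,0.007,0],[1,0,0,0.007,0]]'; python3 ck.py
python3 - <<'E'
from h import *
b=cam("side");crop(b,180,180,320,280,5,"b19");c=cam("wrist","w19")
E
```

```text
time_s: 29.87
ee_pos: [0.6203, 0.057, 0.2248]
orientation: [-1.211, 1.212, 1.208]
contact_force: [-2.8, 0.8, 5.5]
gripper_width: 0.0118
[0.62029 0.05697 0.22476] [-2.24  0.59  5.14] 0.011749756000679942
slot edges 168.09 410.99
```

View pics/b19.png

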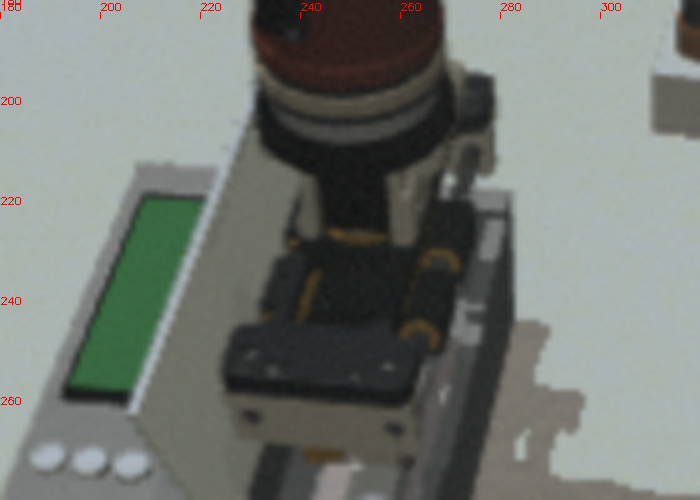

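View pics/w19.png

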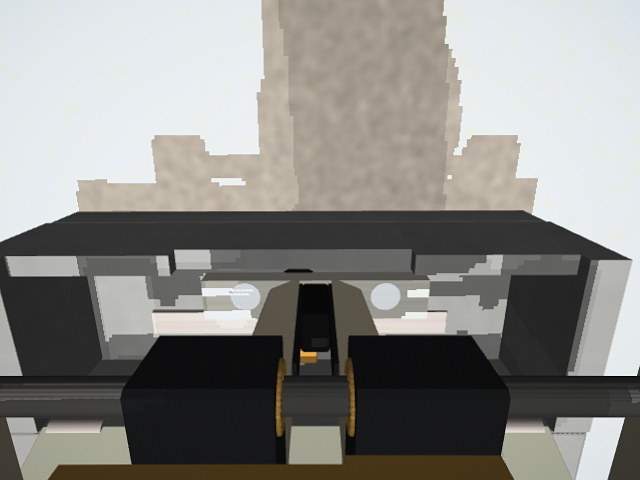

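```bash

python3 -m pendant '[[1,0,0,0.004,0],[1,0,0,0.007,0],[1,0,0,0.007,0],[1,0,0,0.007,0],[1,0,0,0.007,0],[1,0,0,0.007,0],[1,0,0,0.007,0],[1,0,0,0.007,0]]'; python3 ck.py
python3 -m pendant '[[1,0,0,0.004,0],[1,0,0,0.007,0],[1,0,0,0.007,0],[1,0,0,0.007,0],[1,0,0,0.007,0],[1,0,0,0.007,0],[1,0,0,0.007,0],[1,0,0,0.007,0]]'; python3 ck.py
```

```text
time_s: 30.83
ee_pos: [0.6203, 0.0572, 0.2248]
orientation: [-1.211, 1.213, 1.207]
contact_force: [-1.9, 0.9, 6.0]
gripper_width: 0.0117
[0.62029 0.05724 0.22476] [-2.4  -0.03  5.48] 0.01178093888535109
slot edges 167.51 410.64
time_s: 31.7
ee_pos: [0.6203, 0.0574, 0.2247]
orientation: [-1.212, 1.214, 1.207]
contact_force: [-2.8, -1.4, 6.0]
gripper_width: 0.0119
[0.6203  0.05743 0.22474] [-2.28 -0.92  5.51] 0.01201103672976721
slot edges 167.47 410.42
```

```bash
python3 - <<'E'
from h import *
c,=np.load("c13.npy",allow_pickle=True)
for n,u,v,z in(("ball",256.5,278,.031),("brassL",125+549/4.5,279.4,.036),("brassR",125+645/4.5,279.4,.036),("barL",125+48/4.5,235+187/4.5,.036),("barR",125+742/4.5,235+185/4.5,.036),("occL",125+300/4.5,276.5,.036),("occR",125+432/4.5,276.5,.036)):print(n,plane(c,u,v,z).round(4))
im=c["pixels"]
cv2.imwrite("pics/z4.png",cv2.resize(im[262:292,185:275,::-1],None,fx=8,fy=8,interpolation=0))
c,=np.load("c14.npy",allow_pickle=True)
cv2.imwrite("pics/z5.png",cv2.resize(c["pixels"][260:300,285:370,::-1],None,fx=9,fy=9,interpolation=0))
E
```

```text
ball [0.6367 0.0493 0.031 ]
brassL [0.6356 0.0434 0.036 ]
brassR [0.6356 0.0583 0.036 ]
barL [ 0.6338 -0.0339  0.036 ]
barR [0.633  0.0734 0.036 ]
occL [0.6336 0.005  0.036 ]
occR [0.6335 0.0254 0.036 ]
```

View pics/z4.png

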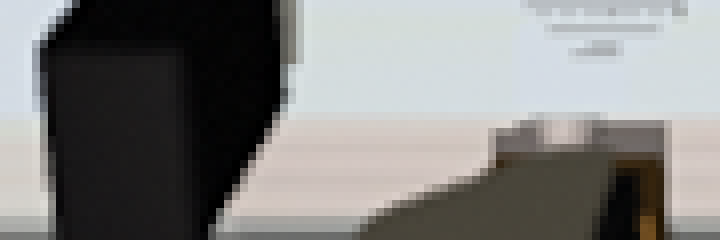

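View pics/z5.png

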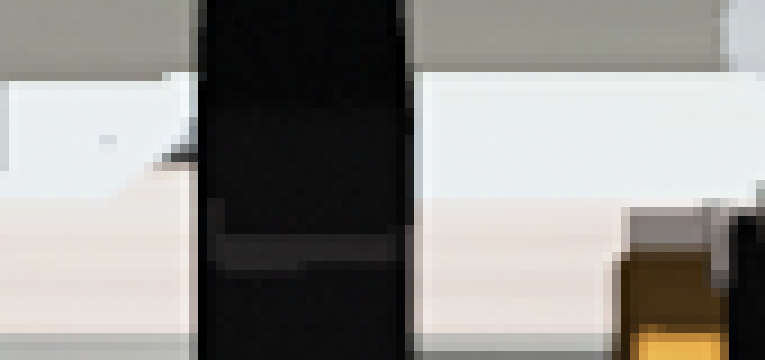

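```bash
python3 - <<'E'
from h import *
cw=cam("wrist","w20");np.save("c20.npy",[cw],allow_pickle=True)
s=ctrl.state();print(s["ee_pos"],s["contact_force"])
im=cv2.imread("pics/w20.png");cv2.imwrite("pics/z6.png",cv2.resize(im[240:370,160:440],None,fx=2.85,fy=2.85,interpolation=0))
im=cv2.imread("pics/w14.png");cv2.imwrite("pics/z7.png",cv2.resize(im[205:320,215:490],None,fx=2.9,fy=2.9,interpolation=0))
E
```

```text
[0.62031404 0.05739409 0.22475412] [-1.86292602 -0.97775324  6.33810165]
```

View pics/z6.png

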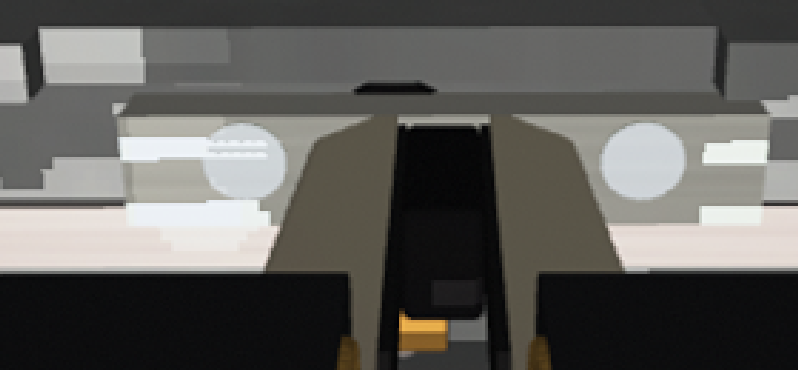

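View pics/z7.png

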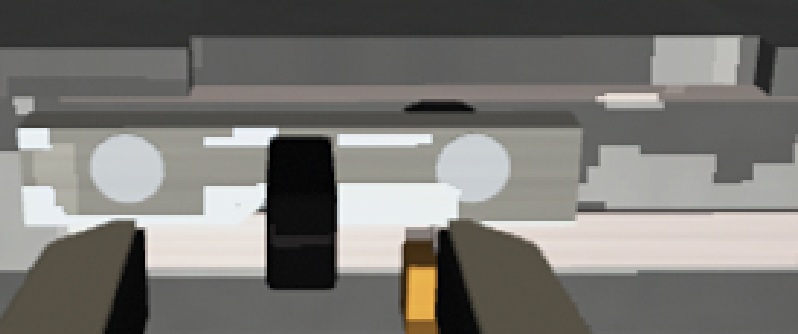

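```bash
python3 - <<'E'
from h import *
c13,=np.load("c13.npy",allow_pickle=True);c14,=np.load("c14.npy",allow_pickle=True);c20,=np.load("c20.npy",allow_pickle=True)
P=lambda c,u,v,z:plane(c,u,v,z)[1].round(4)
for z in(.036,.044):print("brassR w20",plane(c20,317.2,240+340/2.85,z).round(4),"w13R",plane(c13,268.2,290,z).round(4),"w14L",plane(c14,354,300,z).round(4),"w13L",plane(c13,247,279,z).round(4))
# bar ends
print("bar w20",P(c20,160+128/2.85,240+222/2.85,.036),P(c20,160+767/2.85,240+222/2.85,.036),"discs",P(c20,160+245/2.85,240+161/2.85,.036),P(c20,160+643/2.85,240+161/2.85,.036))
print("discs w14",P(c14,215+127/2.9,205+168/2.9,.036),P(c14,215+474/2.9,205+168/2.9,.036))
# slot upper corners: w20 top inside (40,27),(718,27) z .063 outer lower lip x -85..-77
print("slot w20",plane(c20,160+40/2.85,240+28/2.85,.063),plane(c20,160+718/2.85,240+28/2.85,.063))
print("slot w14",plane(c14,215+192/2.9,205+38/2.9,.063),plane(c14,215+760/2.9,205+38/2.9,.063))
print("dome w20",P(c20,160+395/2.85,240+90/2.85,.036),"w14",P(c14,215+440/2.9,205+106/2.9,.036))
print("lip w14",P(c14,297.8,282,.036), "block w20 top",P(c20,160+400/2.85,240+200/2.85,.066),P(c20,160+488/2.85,240+200/2.85,.066))
E
```

```text
brassR w20 [0.6562 0.0569 0.036 ] w13R [0.6437 0.058  0.036 ] w14L [0.6445 0.0403 0.036 ] w13L [0.6353 0.0434 0.036 ]
brassR w20 [0.6506 0.0569 0.044 ] w13R [0.6399 0.059  0.044 ] w14L [0.6404 0.0394 0.044 ] w13L [0.6318 0.0449 0.044 ]
bar w20 0.0026 0.1108 discs 0.0231 0.0893
discs w14 -0.0134 0.0532
slot w20 [0.58850685 0.00186348 0.063     ] [0.58846041 0.09310693 0.063     ]
slot w14 [0.58869827 0.00203897 0.063     ] [0.58847791 0.09316839 0.063     ]
dome w20 0.0482 w14 0.0461
lip w14 0.0082 block w20 top 0.0502 0.0624
```

```bash
python3 - <<'E'
from h import *
a=cam("scene","a21");b=cam("side","b21");s=ctrl.state();print(s["time_s"],s["ee_pos"],s["contact_force"],s["gripper_width"])
E
```

```text
32.05 [0.62030957 0.05742255 0.22475597] [-1.72280149 -0.41262413  6.18824533] 0.012211531485573383
```

View pics/a21.png

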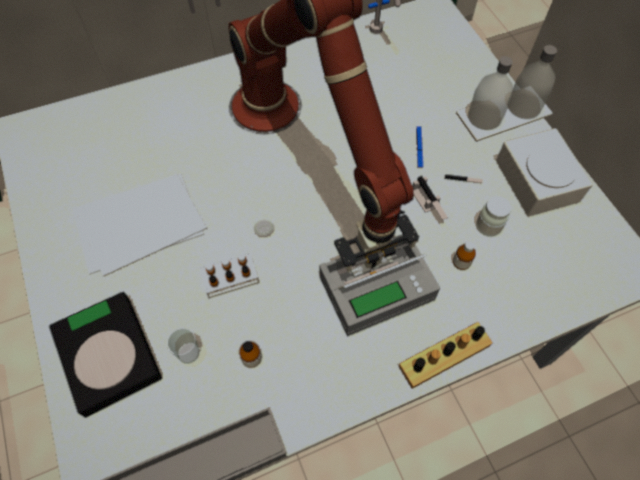

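View pics/b21.png

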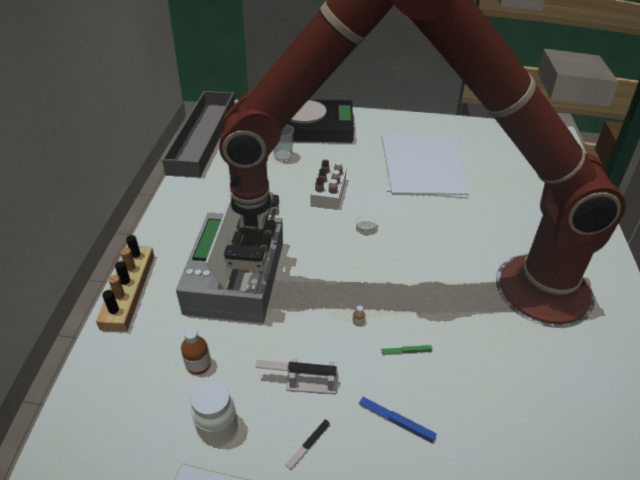

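Everything else stands as it was. I'll make one small push to confirm the slide is seated in the notch.

```bash

python3 -m pendant '[[1,0,0,0.004,0],[1,0,0,0.008,0],[1,0,0,0.01,0],[1,0,0,0.01,0],[1,0,0,0.01,0],[1,0,0,0.01,0],[1,0,0,0.01,0],[1,0,0,0.01,0]]'; python3 ck.py
```

```text
time_s: 32.72
ee_pos: [0.6203, 0.0578, 0.2247]
orientation: [-1.212, 1.215, 1.206]
contact_force: [-2.0, -2.0, 5.7]
gripper_width: 0.012
[0.62033 0.05774 0.22477] [-2.63 -1.44  5.79] 0.012283416044090471
slot edges 167.07 410.08
```

```bash

python3 -m pendant '[[1,0,0,-0.004,0],[1,0,0,-0.008,0],[1,0,0,-0.012,0],[1,0,0,-0.015,0],[1,0,0,-0.015,0],[1,0,0,-0.015,0],[1,0,0,-0.015,0],[1,0,0,-0.015,0]]'; python3 ck.py
```

```text
time_s: 33.58
ee_pos: [0.6203, 0.0574, 0.2247]
orientation: [-1.211, 1.213, 1.207]
contact_force: [-2.0, -0.3, 5.4]
gripper_width: 0.0119
[0.6203  0.05739 0.22476] [-3.02 -0.03  5.13] 0.011864867786932722
slot edges 167.13 410.26
```

Backing off 1.5 mm brought the force along the slide to about 0 N. The slide did not follow (slot edges moved less than 0.2 px), so it is seated in the notch.

```bash
python3 -c "
from rig import ctrl
print(ctrl.job_done(), ctrl.state()['time_s'])"
```

```text
the job is handed in; nothing more can be done
the job is handed in; nothing more can be done
```

I handed the job in at about 34 s. The cover is open, the spatula is back on its rest, and the arm is still gripping the filter slide's block at what I judge to be the notch.

- **Cover:** I put the spatula's blade level into the pry slot, about 14 mm deep, and swung the cover open with the blade alone. It measured about 112° by triangulating one corner; my reading of the other corner was a misread pixel. Later pictures show it standing open.
- **Spatula:** I laid it back on its rest, touching down at about 13 N, and let go there. The side and wrist pictures show it seated.
- **Slide:** I pinched the block and moved it about 36.5 mm to the left. The force changed from about 1.5 N of drag to being pulled forward. It then fell through zero while the slide nearly stopped, which is how the notch should feel.
- **Final check:** Pushing 1 mm further and backing off 1.5 mm hardly moved the slide. The force along the slide ended near 0 N, with the block still gripped (opening 11.9 mm).
- **Bottles and glassware:** In the last pictures they stand where they were.

**Checks that disagreed:**
- My picture estimate of the notch's middle put it 0.4 to 1.7 mm short of where the slide stopped. I trusted the force instead, and the ball itself could not be seen.
- The force reading kept about 5 N upward and −2 to −3 N in x while holding the block; I did not find out why.

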